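# Empty the tipping hopper and hold it at its feed angle with an angle gauge

### The job

Empty the small tipping hopper by its handle so that all four terminal blocks drop into the tray under its lip, and stand it upright again. Then take the angle gauge by its grip tab, stand it flush on the middle of the flat setting arm at the front of the hopper with its dial still facing the robot's side, and gently press the arm down until the gauge's swinging pointer settles on the index mark at its rim. Finish while holding it there, since the hopper swings back if let go before a colleague tightens its nut, and leave the other things on the bench alone.

Things in the scene. Friction and masses are not known exactly. Their poses are not given: they have to be found in the camera images.
- stand: grey stand of the tipping hopper: two upright cheeks 149 mm high (at x = -66 and +66 mm, 8 mm thick), fixed to the bench. Origin on the bench, midway between the cheeks, straight below the axle. The axle runs along the stand's x axis, 125 mm above the bench; the hopper tips towards the stand's +y.
- axle (a point): the middle of the hopper's axle, 125 mm above the stand's origin (it does not move)
- hopper (a joint): tip angle a of the steel sheet hopper about the axle, rad: 0 = upright on its rest rod, grows as its top goes over to the stand's +y, stop at 1.85. Counterweighted: it swings back to 0 when let go; turning it takes 0.1 to 0.3 N m. Tipped to about 1.6 to 1.8 it drains. A point at (y, z) from the axle at a = 0, in the stand's axes, stands at (y cos a + z sin a, z cos a - y sin a).
- handle (a point): centre of the hopper's handle, a round steel bar 10 mm thick, 110 mm long, parallel to the axle; at angle 0 it is 42 mm to the stand's -y of the axle and 70 mm above it. Pinched from above (fingers closing along the stand's y) it turns between the fingers as it is led round its arc of 82 mm radius. The hopper's rim lies 40 mm below it; strips join its two ends to the hopper.
- seat (a point): middle of the flat top of the setting arm, an aluminium bar 26 mm wide on the front end of the axle, turning with the hopper; pressing it down tips the hopper. The gauge stands here. At angle 0 it is 87 mm to the stand's -x, 66 mm to its +y, 6 mm above the axle. Axes at angle 0 as the stand's: y along the arm outward, z out of its top. Flat from y = -52 to +43 mm, then a lip 4 mm high; hub at the inner end.
- lip (a point): middle of the hopper's pouring lip; at angle 0 it is 50 mm to the stand's +y of the axle and 30 mm above it. Inside, the hopper is 104 mm wide (x), its floor 45 mm below the axle from y = -55 to +15 mm, its pouring wall slopes from there up to the lip; the wall opposite stands at y = -55 mm, its counterweight behind it reaches to -73 mm.
- tray: fixed grey open tray, 114 x 190 x 32 mm, walls 3 mm, floor 3 mm, between the cheeks under the hopper's lip; origin under the centre of its floor, long side along its y
- block_1: one of four alike green two-pole terminal blocks, 43 x 23 x 34 mm, 14 g, loose in the hopper at the start; origin at the centre of its underside
- block_2: one of four alike green two-pole terminal blocks, 43 x 23 x 34 mm, 14 g, loose in the hopper at the start; origin at the centre of its underside
- block_3: one of four alike green two-pole terminal blocks, 43 x 23 x 34 mm, 14 g, loose in the hopper at the start; origin at the centre of its underside
- block_4: one of four alike green two-pole terminal blocks, 43 x 23 x 34 mm, 14 g, loose in the hopper at the start; origin at the centre of its underside
- angle_gauge: loose angle gauge, 0.16 kg, 120 mm high, standing on the bench: foot 22 x 70 x 12 mm, flat below; round dark case 72 mm wide, 18 mm thick, centred 44 mm up; on top a ribbed grip tab 22 mm thick (x), 30 mm wide (y), 80 to 120 mm up: take it from above across the 22 mm, about 104 mm up. Origin: centre of the underside; the dial faces its -x, y runs along the foot, z up.
- pointer (a joint): angle of the gauge's pendulum pointer on the dial, rad. The pointer always hangs to the vertical (swings for about a second after a move): 0 when the gauge is upright, and equal to the gauge's lean when the gauge leans towards its +y (the pointer then goes to the dial's -y side).
- index (a joint): angle of the index mark (small black triangle on the dial's rim ring, tip inward) from the dial's top, rad, same sense as the pointer; 0.17 to 0.35, preset with a stiff ring, not to be moved. The pointer is on the mark when both angles agree.
- pointer_tip (a point): tip of the pointer, 28 mm from the dial's centre
- index_tip (a point): tip of the index triangle, 28 mm from the dial's centre
- plug_gauge: plug gauge, white grip with two steel ends, 16 x 86 x 14 mm, lying on the bench; leave alone
- screw_dish: round steel dish of screws, 65 mm across, 19 mm high; leave alone
- marker: felt marker, 15 x 134 x 16 mm, lying on the bench; leave alone
- carton: small brown carton, 60 x 91 x 45 mm; leave alone

How it is judged:
By the outcome, as a careful person would: the job done as asked, in the order asked, and still so for the second after the job is handed in, while the arm keeps its last pose, push and grip.
It also fails if it takes over 54 s, if anything falls off the work surface, if the arm or the gripper's body presses on something with over 40 N, if the wrist force passes 120 N, or if a joint passes its speed limit or range.

### The arm

A 7-joint arm with a two-finger parallel gripper is mounted at the origin on a cart in front of the work surface, level with it; the furniture and walls round the work are solid. World frame = base frame: x ahead of the robot, y to its left, z up, the work surface at z = 0. Lengths are in m, angles in rad, forces in N, time in s.
With the tool pointing down it reaches from about 0.425 to 0.825 m from the base axis. Payload 3.6 kg.
Tool frame: the origin (TCP) lies midway between the tips of the shut fingers; the grasp point (between the pads) lies 19 mm behind it (robot.hold_point_z is the distance from the TCP to the grasp point, in m); z points along the fingers, y is the direction in which the jaws open and shut (so a half turn about z gives the same grasp; the last joint's range is limited). The gripper opens to 85 mm and grips with 20 to 120 N. Pads are 22 mm wide; open, the fingers measure 114 mm over their backs; the gripper's body (76 mm by 85 mm) begins 54 mm behind the grasp point. The pads swing forward as they close: fully open they stand 13 mm farther back than shut.
Start: joints at [-1.323, 0.615, -0.013, 1.423, 0.008, 1.103, -0.04], TCP at [0.176, 0.626, 0.231] pointing down, gripper open.
Joint ranges: [-3.12, 3.12], [-0.3, 2.06], [-1.34, 1.32], [0.26, 2.42], [-1.36, 4.5], [0.01, 1.98], [-2.84, 2.84]. Speed limits (rad/s): [2.79, 2.79, 3.14, 3.14, 3.14, 3.14, 3.14].

### API

Orientations are given as a rotation vector (axis times angle).
In Python, from rig import robot gives the robot as it stands. The module is installed in compiled form; this text tells all that it offers.
- The arm moves only by the tool step_arm, never from a script. Its argument "deltas" is a list of rows, each a list of 7 numbers: the turn, a rotation vector about the tool's x, y, z in units of 5 degrees (1.0 is 5 degrees), then the shift along the tool's x, y, z in units of 25 mm (1.0 is 25 mm), then the opening in per cent of the stroke, from 0 (shut) to 100 (fully open). In form: [[rx, ry, rz, tx, ty, tz, claw], ...]. A call has 1 to 5 rows; each row is the pose to reach, as a shift and turn from the pose measured when the call began, along the tool's axes at that moment; what a row does not reach only later rows make up. A row lasts 1/10 s, in which the tool goes at most 50 mm and 8.59 degrees, less where a joint would pass 70% of its speed; a pose out of reach is approached as far as the arm can. A call with a gripper value outside its range is refused whole. The fingers move at their own pace and stop on an object; "force" is the grip in N (left out, the last holds). Time passes only in rows, so rows that repeat a pose let the fingers close. It gives the time, the measured TCP pose, the force and the opening at its end, in the units of the state.
- robot.get_obs(): the state, without advancing time (a new reading comes with each control period).
- robot.grab_frame(name): name is "scene" or "top"; returns the picture (420x560x3 uint8, red, green, blue); there is no depth.
- robot.camera_info(name): a dict with "camera_matrix" (3x3 intrinsics, pixels), "extrinsics" (4x4, takes a point from camera to world coordinates). Camera axes: x right, y down, z forward; pixel columns grow to the right and rows downward; lengths in m; the calibration is good to about 2 mm. A picture is of the moment at which its call begins. camera_info takes no time and is no camera call.
- robot.finish_job(): hands the job in, once; it reports no verdict.
The state is a dict: "clock": time; "joint_pos": joint angles; "qvel": joint speeds; "joint_torque": joint torques, N m; "eef_pos": TCP position; "tcp_rot": TCP orientation; "contact_force": force on the tool from outside, world axes, zero at the start; "wrist_torque": the same for the moment, N m; "width": finger opening in m.
Only numpy, scipy, OpenCV 4.12 (cv2) and the standard library are available. Lean on these libraries where they do the work, as an engineer would, in place of code of your own. Each camera call takes 0.05 s, during which the arm holds its last target.

## Working session

There is one attempt and no reset: what is moved stays moved. The work goes in short steps, Python scripts to look and compute and a tool call to move; the robot and the scene stay as the last step left them, time stands still between calls to the robot, and variables do not carry over. Pictures are saved under pics/ and viewed, and the job is handed in when it is done.

Besides the shell and the picture viewer there is one more tool, called after "Emit:" as name([rows], argument=value, ...), one row to a line, values as JSON. step_arm: Moves the arm, as the interface text tells. Its arguments: {"type":"object","properties":{"deltas":{"type":"array"},"force":{"type":"number"}},"required":["deltas"]}

```bash
mkdir -p pics
python3 - <<'E'
from rig import robot
import cv2,numpy as np
print(robot.get_obs(), robot.hold_point_z)
for n in("scene","top"):
    f=robot.grab_frame(n); cv2.imwrite(f"pics/{n}0.png",f[:,:,::-1])
    print(n,robot.camera_info(n))
E
```

```text
{'clock': 0.0, 'joint_pos': array([-1.32350051,  0.61592895, -0.01263577,  1.42493432,  0.00810982,
        1.10340108, -0.04042383]), 'qvel': array([ 0.00124476,  0.0012167 ,  0.00211092, -0.00175415, -0.00079666,
       -0.00073375, -0.00060455]), 'joint_torque': array([-6.94351238e-04, -4.69213486e+01,  2.59019444e-01, -1.71036708e+01,
        9.92956921e-03,  9.71051428e-03, -4.64941664e-06]), 'eef_pos': array([0.17552475, 0.62504022, 0.23012005]), 'tcp_rot': array([-0.42859276, -3.11189277,  0.00408625]), 'contact_force': array([-0.13646179, -0.47179384, -0.20008844]), 'wrist_torque': array([0.04402817, 0.02240024, 0.05787627]), 'width': 0.08563760886963304} 0.0187
scene {'camera_matrix': array([[410.5682912 ,   0.        , 282.08897572],
       [  0.        , 410.5682912 , 209.4237217 ],
       [  0.        ,   0.        ,   1.        ]]), 'extrinsics': array([[ 4.33499824e-01, -4.82248141e-01,  7.61258585e-01,
        -3.57031266e-01],
       [-9.01153312e-01, -2.31252265e-01,  3.66667559e-01,
        -3.26150656e-01],
       [-7.81976178e-04, -8.44961017e-01, -5.34827326e-01,
         7.05285056e-01],
       [ 0.00000000e+00,  0.00000000e+00,  0.00000000e+00,
         1.00000000e+00]])}
top {'camera_matrix': array([[544.37113422,   0.        , 292.97181864],
       [  0.        , 544.37113422, 200.83555235],
       [  0.        ,   0.        ,   1.        ]]), 'extrinsics': array([[-0.02219719, -0.98044673,  0.19552876,  0.25090738],
       [-0.99952719,  0.02592579,  0.01653036,  0.05441015],
       [-0.02127638, -0.19506939, -0.98055864,  1.20435383],
       [ 0.        ,  0.        ,  0.        ,  1.        ]])}
```

View pics/scene0.png

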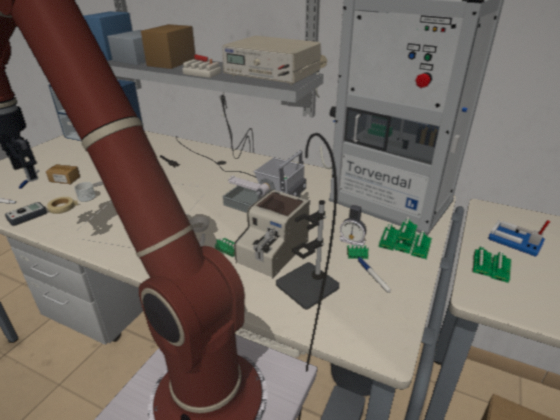

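View pics/top0.png

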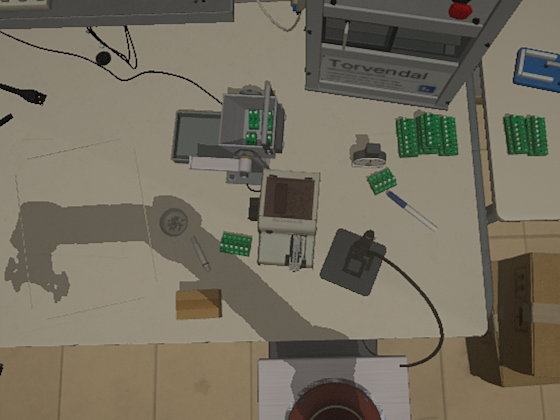

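Run:
```python
import cv2
a=cv2.imread("pics/top0.png");b=cv2.imread("pics/scene0.png")
cv2.imwrite("pics/t0a.png",cv2.resize(a[70:200,160:320],None,fx=5,fy=4.6,interpolation=cv2.INTER_CUBIC) if 0 else cv2.resize(a[75:195,160:320],None,fx=5,fy=5,interpolation=cv2.INTER_CUBIC))
cv2.imwrite("pics/t0b.png",cv2.resize(a[100:200,320:420],None,fx=6,fy=6,interpolation=cv2.INTER_CUBIC))
cv2.imwrite("pics/s0a.png",cv2.resize(b[140:280,210:390],None,fx=4.4,fy=4.2,interpolation=cv2.INTER_CUBIC))
```

```text
(no output)
```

View pics/t0a.png

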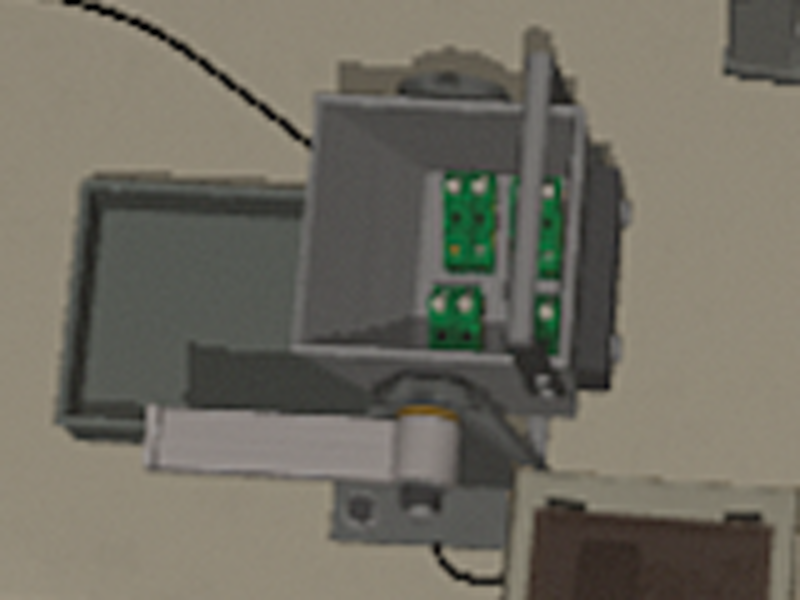

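View pics/t0b.png

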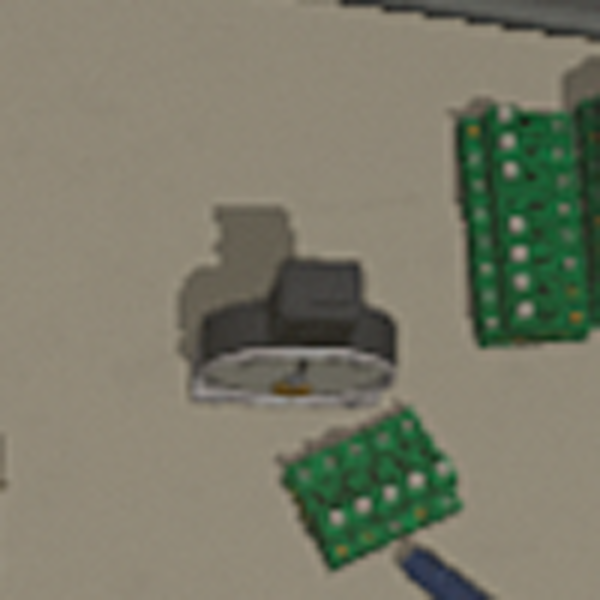

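View pics/s0a.png

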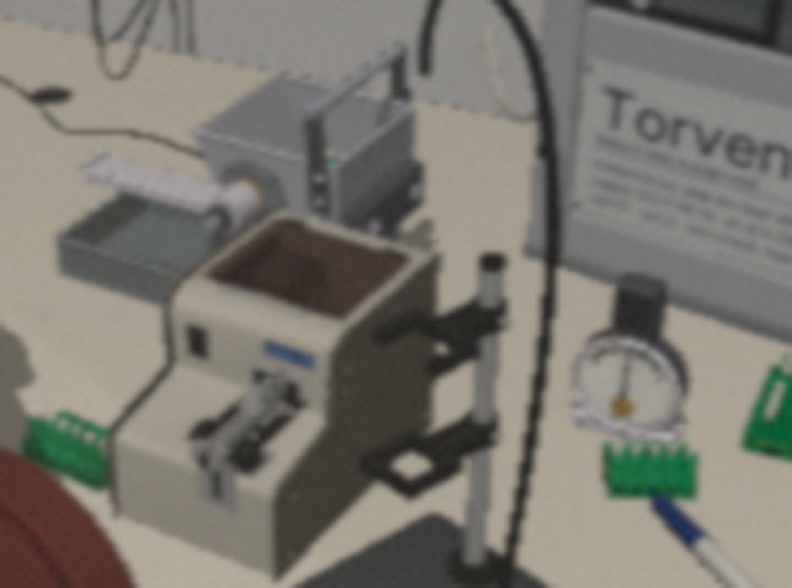

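```bash
cat > h.py <<'E'
import numpy as np,cv2
from scipy.optimize import least_squares
from scipy.spatial.transform import Rotation as R
from rig import robot
def proj(n,P):
    c=robot.camera_info(n);E=c["extrinsics"];P=np.atleast_2d(P)
    p=(P-E[:3,3])@E[:3,:3]; q=p@c["camera_matrix"].T
    return q[:,:2]/q[:,2:]
def ray(n,uv,z):
    c=robot.camera_info(n);E=c["extrinsics"]
    d=E[:3,:3]@np.linalg.solve(c["camera_matrix"],[uv[0],uv[1],1])
    return E[:3,3]+d*(z-E[2,3])/d[2]
def S2W(p,P):
    x,y,t=p;P=np.atleast_2d(P)
    c,s=np.cos(t),np.sin(t)
    return np.c_[x+c*P[:,0]-s*P[:,1],y+s*P[:,0]+c*P[:,1],P[:,2]]
E
python3 - <<'E'
from h import *
L=[("top",(160+537/5,75+45/5),(.055,-.042,.200)),("top",(160+523/5,75+350/5),(-.055,-.042,.200)),
("top",(160+315/5,75+97/5),(.053,.050,.155)),("top",(160+295/5,75+348/5),(-.053,.050,.155)),
("top",(160+150/5,75+407/5),(-.074,.111,.135)),("top",(160+148/5,75+468/5),(-.1,.111,.135)),
("scene",(210+312/4.4,140+118/4.2),(-.055,-.042,.200)),("scene",(210+402/4.4,140+48/4.2),(.055,-.042,.200)),
("scene",(210+200/4.4,140+130/4.2),(-.053,.050,.155)),("scene",(210+285/4.4,140+72/4.2),(.053,.050,.155)),
]
def f(p): return np.concatenate([proj(n,S2W(p,P))[0]-uv for n,uv,P in L])
r=least_squares(f,[.6,.05,0]);print(r.x);print(r.fun.reshape(-1,2).round(1))
p=r.x
for nm,P in dict(axle=(0,0,.125),handle=(0,-.042,.195),seat=(-.087,.066,.131),lip=(0,.05,.155)).items(): print(nm,S2W(p,P).round(4))
# gauge
t0=lambda u,v:(320+u/6,100+v/6)
for uv in[(280,262),(360,262),(362,320),(277,318)]: print("tab",ray("top",t0(*uv),.12).round(4))
s0=lambda u,v:(210+u/4.4,140+v/4.2)
for uv in[(190,397),(380,403)]: print("foot bottom?",ray("top",t0(*uv),.006).round(4))
for uv in[(575,418),(680,440)]: print("foot",ray("scene",s0(*uv),.0).round(4))
E
```

```text
[ 0.62798194  0.16196421 -0.08388169]
[[ 0.5  3.6]
 [-0.7 -3.8]
 [ 1.6  0.7]
 [ 1.1  0. ]
 [ 1.1 -0.6]
 [ 0.2 -0.5]
 [-0.3 -3.4]
 [-1.9 -0.8]
 [-1.4  0.3]
 [-1.8  0.8]]
axle [[0.628 0.162 0.125]]
handle [[0.6245 0.1201 0.195 ]]
seat [[0.5468 0.235  0.131 ]]
lip [[0.6322 0.2118 0.155 ]]
tab [ 0.5836 -0.0824  0.12  ]
tab [ 0.5829 -0.1099  0.12  ]
tab [ 0.5621 -0.1095  0.12  ]
tab [ 0.5637 -0.0804  0.12  ]
foot bottom? [ 0.5665 -0.0603  0.006 ]
foot bottom? [ 0.5622 -0.1317  0.006 ]
foot [ 0.5738 -0.0649  0.    ]
foot [ 0.5793 -0.1338  0.    ]
```

```bash
python3 - <<'E'
from h import *
for uv in[(370,236),(350,270),(325,262),(385,268),(350,230)]: print("pole/base",uv,ray("top",uv,0).round(3),ray("top",uv,.2).round(3))
# feeder corners
for uv in[(262,172),(320,173),(315,268),(258,266),(258,235),(316,235)]: print("feed",uv,ray("top",uv,0).round(3),ray("top",uv,.1).round(3))
# pole top triangulation: scene (321,201); project ray into top
c=robot.camera_info("scene");E=c["extrinsics"]
for uv in[(321,203),(318,135),(335,170),(336,250),(307,368),(309,140),(322,280)]:
  for z in(0,.05,.1,.15,.2,.25,.3,.35,.4): 
    P=ray("scene",uv,z); print(uv,z,P.round(3),proj("top",P)[0].round(0))
E
python3 -c "
import cv2
a=cv2.imread('pics/top0.png');b=cv2.imread('pics/scene0.png')
cv2.imwrite('pics/t0c.png',cv2.resize(a[160:380,240:500],None,fx=3,fy=2.7,interpolation=2))
"
```

```text
pole/base (370, 236) [ 0.407 -0.095  0.   ] [ 0.381 -0.07   0.2  ]
pole/base (350, 270) [ 0.333 -0.047  0.   ] [ 0.319 -0.03   0.2  ]
pole/base (325, 262) [0.352 0.007 0.   ] [0.335 0.015 0.2  ]
pole/base (385, 268) [ 0.335 -0.124  0.   ] [ 0.321 -0.094  0.2  ]
pole/base (350, 230) [ 0.421 -0.051  0.   ] [ 0.393 -0.033  0.2  ]
feed (262, 172) [0.56  0.144 0.   ] [0.534 0.136 0.1  ]
feed (320, 173) [0.554 0.012 0.   ] [0.529 0.015 0.1  ]
feed (315, 268) [0.339 0.03  0.   ] [0.332 0.032 0.1  ]
feed (258, 266) [0.347 0.155 0.   ] [0.339 0.147 0.1  ]
feed (258, 235) [0.415 0.154 0.   ] [0.402 0.146 0.1  ]
feed (316, 235) [0.412 0.025 0.   ] [0.399 0.028 0.1  ]
(321, 203) 0 [0.738 0.059 0.   ] [297.  97.]
(321, 203) 0.05 [0.66  0.032 0.05 ] [310. 121.]
(321, 203) 0.1 [0.583 0.004 0.1  ] [324. 148.]
(321, 203) 0.15 [ 0.505 -0.023  0.15 ] [340. 178.]
(321, 203) 0.2 [ 0.427 -0.05   0.2  ] [358. 212.]
(321, 203) 0.25 [ 0.35  -0.078  0.25 ] [379. 250.]
(321, 203) 0.3 [ 0.272 -0.105  0.3  ] [402. 294.]
(321, 203) 0.35 [ 0.195 -0.132  0.35 ] [429. 344.]
(321, 203) 0.4 [ 0.117 -0.159  0.4  ] [461
[... 1964 characters left out ...]
 10.]
(309, 140) 0.2 [0.766 0.121 0.2  ] [265.  47.]
(309, 140) 0.25 [0.655 0.077 0.25 ] [287.  89.]
(309, 140) 0.3 [0.544 0.032 0.3  ] [313. 137.]
(309, 140) 0.35 [ 0.433 -0.012  0.35 ] [343. 193.]
(309, 140) 0.4 [ 0.321 -0.056  0.4  ] [379. 259.]
(322, 280) 0 [ 0.39  -0.078  0.   ] [363. 244.]
(322, 280) 0.05 [ 0.337 -0.096  0.05 ] [375. 266.]
(322, 280) 0.1 [ 0.284 -0.113  0.1  ] [388. 290.]
(322, 280) 0.15 [ 0.231 -0.131  0.15 ] [403. 318.]
(322, 280) 0.2 [ 0.178 -0.148  0.2  ] [420. 348.]
(322, 280) 0.25 [ 0.125 -0.166  0.25 ] [439. 383.]
(322, 280) 0.3 [ 0.072 -0.184  0.3  ] [461. 423.]
(322, 280) 0.35 [ 0.019 -0.201  0.35 ] [485. 468.]
(322, 280) 0.4 [-0.034 -0.219  0.4  ] [514. 521.]
```

View pics/t0c.png

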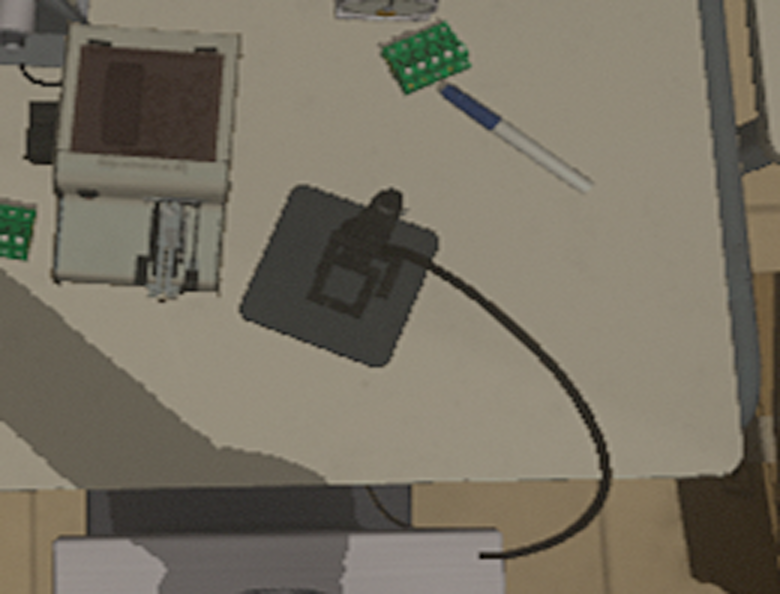

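```bash
cat >> h.py <<'E'
def goal(xyz,yaw=-.084,tilt=0):
    """deltas from the present pose; tool down, tool y along stand y; tilt about world stand x"""
    o=robot.get_obs();R0=R.from_rotvec(o["tcp_rot"])
    c,s=np.cos(yaw),np.sin(yaw)
    y=np.array([-s,c,0]);x=np.array([-c,-s,0]);z=np.array([0,0,-1.])
    Rt=R.from_matrix(np.c_[x,y,z])
    Rt=R.from_rotvec(tilt*np.array([c,s,0]))*Rt
    d=R0.inv().apply(np.array(xyz)-o["eef_pos"])/.025
    r=(R0.inv()*Rt).as_rotvec()/np.radians(5)
    print("t",round(o["clock"],2),"pos",o["eef_pos"].round(4),"F",o["contact_force"].round(1),"w",round(o["width"],4))
    print("delta",r.round(3),d.round(3)); return Rt
ST=(.628,.162,-.084)
E
python3 -c "
from h import *
goal((.6245,.120,.28))"
```

```text
t 0.1 pos [0.1756 0.6251 0.2302] F [-0.1 -0.5 -0.7] w 0.0855
delta [-2.700e-02 -2.000e-03 -2.174e+00] [-22.751 -14.604  -1.956]
```

Emit:
step_arm([
  [0,0,-0.5,-5.5,-3.5,-2,60],
  [0,0,-1,-11,-7,-2,60],
  [0,0,-1.5,-17,-11,-2,60],
  [0,0,-2.17,-22.75,-14.6,-2,60],
  [0,0,-2.17,-22.75,-14.6,-2,60],
])

```text
clock: 0.6
eef_pos: [0.3408, 0.4389, 0.2601]
tcp_rot: [-0.131, -3.138, 0.004]
contact_force: [0.7, 0.5, -0.0]
width: 0.0509
```

```bash
python3 -c "
from h import *
goal((.6245,.120,.28));print(robot.get_obs()['joint_pos'])"
```

```text
t 0.6 pos [0.3408 0.4389 0.2601] F [ 0.7  0.5 -0. ] w 0.0509
delta [-0.033 -0.008  0.008] [-12.369 -11.77   -0.77 ]
[-0.91878876  0.44073268 -0.04733824  1.6569153   0.02429257  1.0473416
  0.51371418]
```

Emit:
step_arm([
  [0,0,0,-12.37,-11.77,-0.8,60],
  [0,0,0,-12.37,-11.77,-0.8,60],
  [0,0,0,-12.37,-11.77,-0.8,60],
  [0,0,0,-12.37,-11.77,-0.8,60],
  [0,0,0,-12.37,-11.77,-0.8,60],
])

```text
clock: 1.1
eef_pos: [0.5063, 0.2523, 0.272]
tcp_rot: [-0.13, -3.137, 0.005]
contact_force: [0.5, 0.2, -0.0]
width: 0.0517
```

Emit:
step_arm([
  [0,0,0,-3.8,-4.0,0,60],
  [0,0,0,-3.8,-4.0,0,60],
  [0,0,0,-3.8,-4.0,0,60],
  [0,0,0,-3.8,-4.0,0,60],
])

```text
clock: 1.5
eef_pos: [0.5961, 0.1356, 0.2712]
tcp_rot: [0.151, 3.138, -0.015]
contact_force: [-1.1, -0.8, 0.5]
width: 0.0515
```

```bash
python3 -c "
from h import *
goal((.6245,.120,.176));print(robot.get_obs()['joint_pos'])
for n in('scene','top'):
    f=robot.grab_frame(n)[:,:,::-1]; cv2.imwrite(f'pics/{n}1.png',cv2.resize(f[60:210,170:400],None,fx=3.4,fy=3.4,interpolation=2))
"
```

```text
t 1.5 pos [0.5961 0.1356 0.2712] F [-1.1 -0.8  0.5] w 0.0515
delta [-0.109  0.007 -0.136] [-1.186 -0.477  3.815]
[-0.28249886  0.52057088  0.03048672  1.4826439  -0.0066069   1.14126667
  1.22164331]
```

View pics/top1.png

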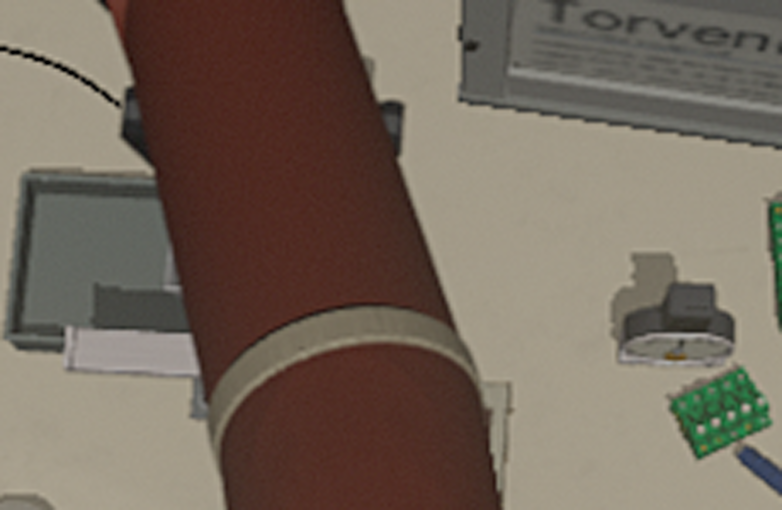

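```bash
python3 -c "
from h import *
goal((.6245,.120,.24))"
```

```text
t 1.6 pos [0.5928 0.1434 0.2714] F [-0.2  1.4  0.3] w 0.0516
delta [-0.041 -0.034 -0.023] [-1.348 -0.819  1.253]
```

Emit:
step_arm([
  [0,0,0,-1.35,-0.82,0.6,60],
  [0,0,0,-1.35,-0.82,1.25,60],
  [0,0,0,-1.35,-0.82,1.25,60],
  [0,0,0,-1.35,-0.82,1.25,60],
])

```text
clock: 2.0
eef_pos: [0.6234, 0.1226, 0.24]
tcp_rot: [-0.129, -3.134, 0.003]
contact_force: [0.4, -0.2, 0.8]
width: 0.0515
```

```bash
python3 -c "
from h import *
goal((.6245,.120,.176))
for n in('scene',):
    f=robot.grab_frame(n)[:,:,::-1]; cv2.imwrite(f'pics/{n}2.png',cv2.resize(f[120:250,210:380],None,fx=4.6,fy=4.6,interpolation=2))
"
```

```text
t 2.0 pos [0.6234 0.1226 0.24  ] F [ 0.4 -0.2  0.8] w 0.0515
delta [-0.024 -0.054  0.017] [-0.064 -0.094  2.562]
```

View pics/scene2.png

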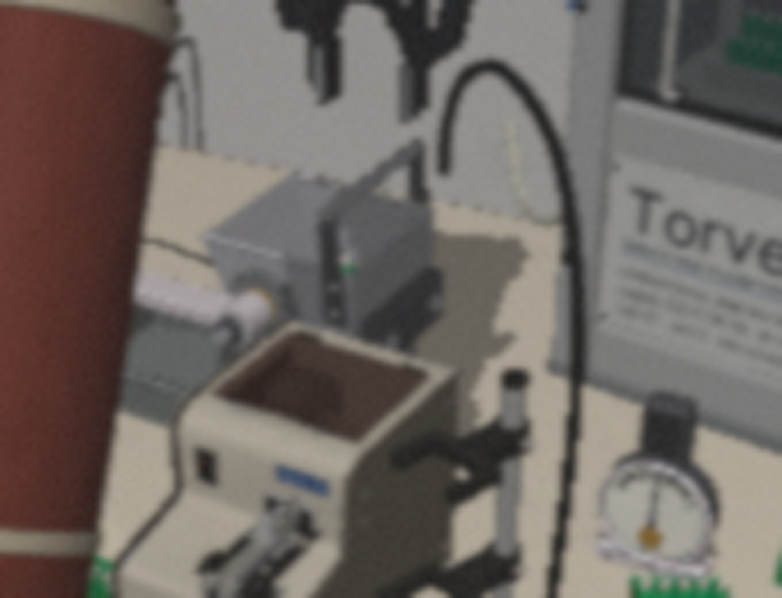

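Emit:
step_arm([
  [0,0,0,-0.06,-0.05,1.2,60],
  [0,0,0,-0.06,-0.05,2.55,60],
  [0,0,0,-0.06,-0.05,2.55,60],
  [0,0,0,-0.06,-0.05,2.55,60],
])

```text
clock: 2.45
eef_pos: [0.6252, 0.1223, 0.1783]
tcp_rot: [-0.127, -3.137, 0.001]
contact_force: [0.6, -1.1, 0.6]
width: 0.0509
```

```bash
python3 -c "
from h import *
goal((.6245,.120,.176))
for n in('scene',):
    f=robot.grab_frame(n)[:,:,::-1]; cv2.imwrite(f'pics/{n}3.png',cv2.resize(f[120:250,210:380],None,fx=4.6,fy=4.6,interpolation=2))
"
```

```text
t 2.45 pos [0.6252 0.1223 0.1783] F [ 0.6 -1.1  0.6] w 0.0509
delta [-0.011 -0.025  0.036] [ 0.021 -0.093  0.09 ]
```

View pics/scene3.png

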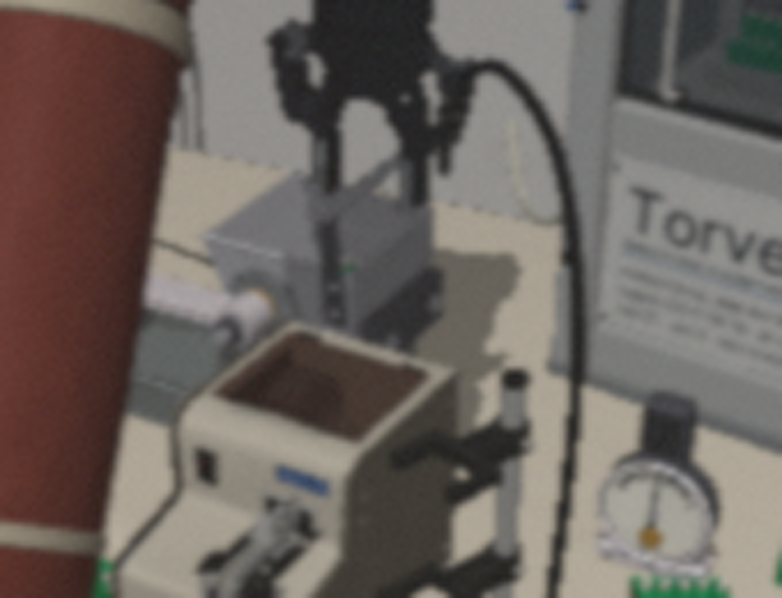

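Emit:
step_arm([
  [0,0,0,0,0,0.05,5],
  [0,0,0,0,0,0.05,5],
  [0,0,0,0,0,0.05,5],
  [0,0,0,0,0,0.05,5],
], force=35)

```text
clock: 2.9
eef_pos: [0.6268, 0.1215, 0.1794]
tcp_rot: [0.129, 3.137, -0.001]
contact_force: [-1.0, -1.8, 4.3]
width: 0.0085
```

```bash
cat >> h.py <<'E'
def arc(a):
    y,z=-.042,.070
    return np.array([y*np.cos(a)+z*np.sin(a), z*np.cos(a)-y*np.sin(a)])
E
python3 -c "
from h import *
goal((.6245,.120,.176))
for a in np.arange(0,1.81,.15): print(round(a,2),((arc(a)-arc(0))/.025*[1,-1]).round(2))
"
```

```text
t 2.9 pos [0.6268 0.1215 0.1794] F [-1.  -1.8  4.3] w 0.0085
delta [-0.008  0.028  0.022] [ 0.086 -0.066  0.135]
0.0 [ 0. -0.]
0.15 [ 0.44 -0.22]
0.3 [ 0.9  -0.37]
0.45 [ 1.39 -0.45]
0.6 [ 1.87 -0.46]
0.75 [ 2.36 -0.39]
0.9 [ 2.83 -0.26]
1.05 [ 3.27 -0.05]
1.2 [3.68 0.22]
1.35 [4.04 0.55]
1.5 [4.35 0.93]
1.65 [4.6  1.35]
1.8 [4.79 1.8 ]
```

Emit:
step_arm([
  [0,0,0,0,0.26,-0.14,5],
  [0,0,0,0,0.53,-0.26,5],
  [0,0,0,0,0.81,-0.35,5],
  [0,0,0,0,1.09,-0.41,5],
  [0,0,0,0,1.39,-0.45,5],
])

```text
clock: 3.4
eef_pos: [0.6293, 0.1508, 0.1916]
tcp_rot: [0.134, 3.138, -0.015]
contact_force: [-3.8, -9.0, 8.8]
width: 0.0083
```

```bash
cat >> h.py <<'E'
def arcgo(h0,amin,aend,n=5):
    """h0: TCP at a=0. returns deltas along stand y / z"""
    o=robot.get_obs();p=o["eef_pos"];t=ST[2]
    yv=np.array([-np.sin(t),np.cos(t)])
    yy=(p[:2]-h0[:2])@yv-.042; zz=p[2]-h0[2]+.070
    a=np.arctan2(70,-42)-np.arctan2(zz,yy)
    print("t",round(o["clock"],2),"a",a.round(3),"r",np.hypot(yy,zz).round(4),"F",o["contact_force"].round(1),"w",round(o["width"],4),"rotdev")
    R0=R.from_rotvec(o["tcp_rot"])
    for b in np.linspace(amin if amin is not None else a,aend,n+1)[1:]:
        q=arc(b); P=np.array([*(np.array(h0[:2])+yv*(q[0]+.042)),h0[2]+q[1]-.070])
        print(round(b,2),(R0.inv().apply(P-p)/.025).round(2))
    goal(p)
H0=(.6268,.1215,.1794)
E
python3 -c "
from h import *
arcgo(H0,None,.95)"
```

```text
t 3.4 a 0.388 r 0.0831 F [-3.8 -9.   8.8] w 0.0083 rotdev
0.5 [0.   0.37 0.02]
0.61 [0.   0.74 0.02]
0.73 [0.   1.11 0.07]
0.84 [0.   1.46 0.15]
0.95 [0.   1.81 0.27]
t 3.4 pos [0.6293 0.1508 0.1916] F [-3.8 -9.   8.8] w 0.0083
delta [-0.11   0.01  -0.017] [0. 0. 0.]
```

Emit:
step_arm([
  [0,0,0,0,0.4,0.03,5],
  [0,0,0,0,0.76,0.04,5],
  [0,0,0,0,1.12,0.08,5],
  [0,0,0,0,1.48,0.16,5],
  [0,0,0,0,1.84,0.28,5],
])

```text
clock: 3.9
eef_pos: [0.6332, 0.1939, 0.1855]
tcp_rot: [0.137, 3.138, -0.023]
contact_force: [-1.4, -5.5, 3.4]
width: 0.0088
```

```bash
python3 -c "
from h import *
arcgo(H0,None,1.4)"
```

```text
t 3.9 a 0.924 r 0.0821 F [-1.4 -5.5  3.4] w 0.0088 rotdev
1.02 [0.01 0.28 0.14]
1.11 [0.01 0.55 0.29]
1.21 [0.01 0.8  0.47]
1.3 [0.01 1.04 0.67]
1.4 [0.02 1.26 0.89]
t 3.9 pos [0.6332 0.1939 0.1855] F [-1.4 -5.5  3.4] w 0.0088
delta [-0.166  0.009 -0.035] [0. 0. 0.]
```

Emit:
step_arm([
  [0,0,0,0,0.28,0.14,5],
  [0,0,0,0,0.55,0.29,5],
  [0,0,0,0,0.8,0.47,5],
  [0,0,0,0,1.04,0.67,5],
  [0,0,0,0,1.26,0.89,5],
])

```text
clock: 4.4
eef_pos: [0.6359, 0.2246, 0.1626]
tcp_rot: [-0.137, -3.138, 0.025]
contact_force: [-0.5, -5.5, 2.1]
width: 0.0083
```

```bash
python3 -c "
from h import *
arcgo(H0,None,1.78)"
```

```text
t 4.4 a 1.397 r 0.0813 F [-0.5 -5.5  2.1] w 0.0083 rotdev
1.47 [0.02 0.17 0.18]
1.55 [0.02 0.31 0.39]
1.63 [0.02 0.44 0.6 ]
1.7 [0.02 0.55 0.83]
1.78 [0.02 0.65 1.06]
t 4.4 pos [0.6359 0.2246 0.1626] F [-0.5 -5.5  2.1] w 0.0083
delta [-0.183  0.007 -0.039] [0. 0. 0.]
```

Emit:
step_arm([
  [0,0,0,0,0.17,0.18,5],
  [0,0,0,0,0.31,0.39,5],
  [0,0,0,0,0.44,0.6,5],
  [0,0,0,0,0.55,0.83,5],
  [0,0,0,0,0.62,1.0,5],
])

```text
clock: 4.9
eef_pos: [0.6373, 0.2401, 0.1367]
tcp_rot: [-0.137, -3.138, 0.024]
contact_force: [-0.8, -2.8, 2.6]
width: 0.0087
```

Emit:
step_arm([
  [0,0,0,0,0,0,5],
  [0,0,0,0,0,0,5],
  [0,0,0,0,0,0,5],
  [0,0,0,0,0,0,5],
  [0,0,0,0,0,0,5],
])

```text
clock: 5.4
eef_pos: [0.6373, 0.2401, 0.1368]
tcp_rot: [-0.137, -3.138, 0.024]
contact_force: [-0.3, -4.4, 1.0]
width: 0.0082
```

```bash
python3 -c "
from h import *
arcgo(H0,None,1.8)
for n in('scene','top'):
    f=robot.grab_frame(n)[:,:,::-1]; cv2.imwrite(f'pics/{n}4.png',cv2.resize(f[80:230,150:360],None,fx=3.8,fy=3.8,interpolation=2))
"
```

```text
t 5.4 a 1.769 r 0.0818 F [-0.3 -4.4  1. ] w 0.0082 rotdev
1.78 [0.02 0.   0.02]
1.78 [0.02 0.01 0.04]
1.79 [0.02 0.02 0.06]
1.79 [0.02 0.02 0.08]
1.8 [0.02 0.03 0.1 ]
t 5.4 pos [0.6373 0.2401 0.1368] F [-0.3 -4.4  1. ] w 0.0082
delta [-0.176  0.007 -0.039] [0. 0. 0.]
```

View pics/scene4.png

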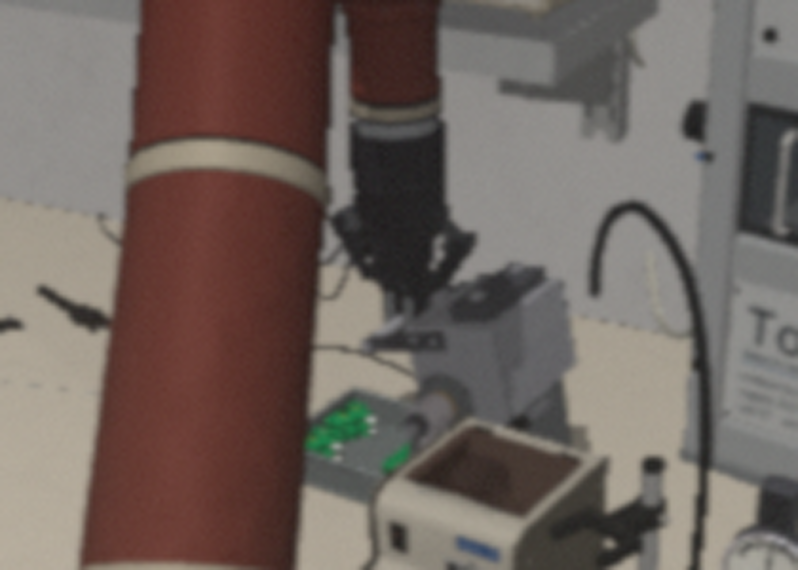

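View pics/top4.png

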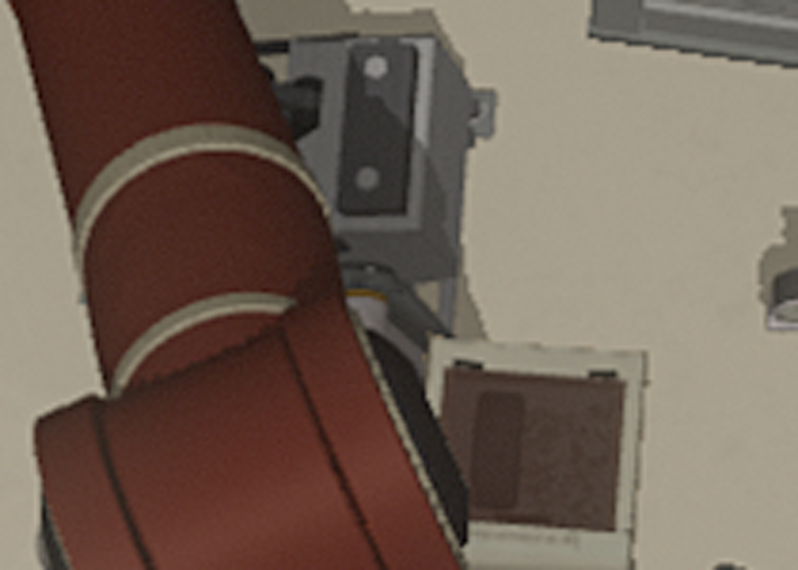

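```bash
python3 -c "
from h import *
arcgo(H0,1.769,1.3)"
```

```text
t 5.5 a 1.77 r 0.0818 F [ 0.3 -3.   1.7] w 0.0083 rotdev
1.68 [ 0.02 -0.13 -0.28]
1.58 [ 0.02 -0.27 -0.55]
1.49 [ 0.02 -0.44 -0.8 ]
1.39 [ 0.02 -0.64 -1.04]
1.3 [ 0.01 -0.85 -1.26]
t 5.5 pos [0.6372 0.2401 0.1368] F [ 0.3 -3.   1.7] w 0.0083
delta [-0.177  0.006 -0.038] [0. 0. 0.]
```

Emit:
step_arm([
  [0,0,0,0,-0.13,-0.28,5],
  [0,0,0,0,-0.27,-0.55,5],
  [0,0,0,0,-0.44,-0.8,5],
  [0,0,0,0,-0.64,-1.04,5],
  [0,0,0,0,-0.85,-1.26,5],
])

```text
clock: 6.0
eef_pos: [0.6356, 0.2208, 0.1699]
tcp_rot: [0.136, 3.137, -0.019]
contact_force: [2.4, -0.5, -0.3]
width: 0.0084
```

```bash
python3 -c "
from h import *
arcgo(H0,None,.8)"
```

```text
t 6.0 a 1.302 r 0.0836 F [ 2.4 -0.5 -0.3] w 0.0084 rotdev
1.2 [ 0.02 -0.3  -0.15]
1.1 [ 0.02 -0.58 -0.34]
1.0 [ 0.01 -0.86 -0.49]
0.9 [ 0.01 -1.17 -0.62]
0.8 [ 0.01 -1.48 -0.72]
t 6.0 pos [0.6356 0.2208 0.1699] F [ 2.4 -0.5 -0.3] w 0.0084
delta [-0.141  0.021 -0.028] [0. 0. 0.]
```

Emit:
step_arm([
  [0,0,0,0,-0.27,-0.18,5],
  [0,0,0,0,-0.57,-0.35,5],
  [0,0,0,0,-0.86,-0.5,5],
  [0,0,0,0,-1.17,-0.62,5],
  [0,0,0,0,-1.48,-0.72,5],
])

```text
clock: 6.5
eef_pos: [0.6325, 0.1842, 0.1901]
tcp_rot: [0.135, 3.136, -0.017]
contact_force: [0.5, -0.3, 5.1]
width: 0.0079
```

```bash
python3 -c "
from h import *
arcgo(H0,None,.3)"
```

```text
t 6.5 a 0.795 r 0.0834 F [ 0.5 -0.3  5.1] w 0.0079 rotdev
0.7 [ 0.02 -0.33  0.01]
0.6 [ 0.02 -0.66 -0.02]
0.5 [ 0.02 -0.98 -0.02]
0.4 [ 0.02 -1.3   0.01]
0.3 [ 0.01 -1.62  0.08]
t 6.5 pos [0.6325 0.1842 0.1901] F [ 0.5 -0.3  5.1] w 0.0079
delta [-0.125  0.037 -0.022] [0. 0. 0.]
```

Emit:
step_arm([
  [0,0,0,0,-0.33,0,5],
  [0,0,0,0,-0.66,-0.01,5],
  [0,0,0,0,-0.98,0,5],
  [0,0,0,0,-1.3,0.02,5],
  [0,0,0,0,-1.62,0.08,5],
])

```text
clock: 7.0
eef_pos: [0.6289, 0.1419, 0.1879]
tcp_rot: [0.136, 3.136, -0.02]
contact_force: [-0.3, -1.8, 1.7]
width: 0.0085
```

```bash
python3 -c "
from h import *
arcgo(H0,None,.0)"
```

```text
t 7.0 a 0.273 r 0.0814 F [-0.3 -1.8  1.7] w 0.0085 rotdev
0.22 [ 0.01 -0.17  0.05]
0.16 [ 0.01 -0.34  0.11]
0.11 [ 0.01 -0.5   0.18]
0.05 [ 0.01 -0.66  0.26]
0.0 [ 0.01 -0.82  0.35]
t 7.0 pos [0.6289 0.1419 0.1879] F [-0.3 -1.8  1.7] w 0.0085
delta [-0.145  0.031 -0.033] [0. 0. 0.]
```

Emit:
step_arm([
  [0,0,0,0,-0.17,0.05,5],
  [0,0,0,0,-0.34,0.11,5],
  [0,0,0,0,-0.5,0.18,5],
  [0,0,0,0,-0.66,0.26,5],
  [0,0,0,0,-0.8,0.33,5],
])

```text
clock: 7.5
eef_pos: [0.6271, 0.1221, 0.1795]
tcp_rot: [0.136, 3.137, -0.019]
contact_force: [1.7, -0.2, -1.3]
width: 0.0086
```

```bash
python3 -c "
from h import *
arcgo(H0,None,.0)"
```

```text
t 7.5 a 0.007 r 0.0814 F [ 1.7 -0.2 -1.3] w 0.0086 rotdev
0.01 [ 0.01 -0.01 -0.01]
0.0 [ 0.01 -0.01 -0.  ]
0.0 [ 0.01 -0.02 -0.  ]
0.0 [ 0.01 -0.02  0.  ]
0.0 [ 0.01 -0.03  0.  ]
t 7.5 pos [0.6271 0.1221 0.1795] F [ 1.7 -0.2 -1.3] w 0.0086
delta [-0.139  0.029 -0.028] [0. 0. 0.]
```

Emit:
step_arm([
  [0,0,0,0,0,0,50],
  [0,0,0,0,0,0,50],
  [0,0,0,0,0,0,50],
  [0,0,0,0,0,-1.0,50],
  [0,0,0,0,0,-3,50],
])

```text
clock: 8.0
eef_pos: [0.624, 0.1231, 0.2509]
tcp_rot: [-0.134, -3.13, 0.023]
contact_force: [1.2, -0.0, -0.1]
width: 0.0427
```

```bash
python3 -c "
from h import *
goal((.573,-.0955,.25),-.05)"
```

```text
t 8.0 pos [0.624  0.1231 0.2509] F [ 1.2 -0.  -0.1] w 0.0427
delta [-0.171 -0.097 -0.406] [ 1.286 -8.885  0.179]
```

Emit:
step_arm([
  [0,0,1.7,0,-1,-0.5,50],
  [0,0,3.4,0.3,-2.8,-0.5,50],
  [0,0,5.1,0.6,-4.6,0,50],
  [0,0,6.8,0.9,-6.4,0,50],
  [0,0,8.5,1.2,-8,0,50],
])

```text
clock: 8.5
eef_pos: [0.5761, -0.0754, 0.2542]
tcp_rot: [-1.271, -2.87, 0.027]
contact_force: [1.0, 0.3, 0.7]
width: 0.0428
```

```bash
python3 -c "
from h import *
goal((.573,-.0955,.20),-.045-np.pi/2)"
```

```text
t 8.5 pos [ 0.5761 -0.0754  0.2542] F [1.  0.3 0.7] w 0.0428
delta [-0.166  0.121  8.963] [-0.504 -0.596  2.179]
```

Emit:
step_arm([
  [0,0,1.7,-0.5,-0.6,0.5,50],
  [0,0,3.4,-0.5,-0.6,1,50],
  [-0.1,0.1,5.1,-0.5,-0.6,1.5,50],
  [-0.15,0.1,6.8,-0.5,-0.6,2.18,50],
  [-0.15,0.1,8.96,-0.5,-0.6,2.18,50],
])

```text
clock: 9.0
eef_pos: [0.5712, -0.0945, 0.1978]
tcp_rot: [-2.232, -2.206, 0.007]
contact_force: [0.3, 0.2, 0.5]
width: 0.0425
```

Emit:
step_arm([
  [0,0,0.4,0,0,0,50],
  [0,0,0.4,0,0,0,50],
])

```text
clock: 9.2
eef_pos: [0.5711, -0.0935, 0.1975]
tcp_rot: [-2.267, -2.168, 0.007]
contact_force: [0.5, 0.3, 0.1]
width: 0.0429
```

```bash
python3 -c "
from h import *
goal((.573,-.0955,.18),-.045-np.pi/2); print(robot.get_obs()['joint_pos'])
for n in('scene','top'):
    f=robot.grab_frame(n)[:,:,::-1]; cv2.imwrite(f'pics/{n}5.png',f)
b=cv2.imread('pics/scene5.png');cv2.imwrite('pics/s5a.png',cv2.resize(b[120:270,290:440],None,fx=4,fy=4,interpolation=2))
"
```

```text
t 9.2 pos [ 0.5711 -0.0935  0.1975] F [0.5 0.3 0.1] w 0.0429
delta [-0.076  0.001  0.001] [-0.078  0.084  0.698]
[-0.14729996  0.57135841  0.43461397  1.68528415 -0.28129565  0.95413997
  0.34716102]
```

View pics/s5a.png

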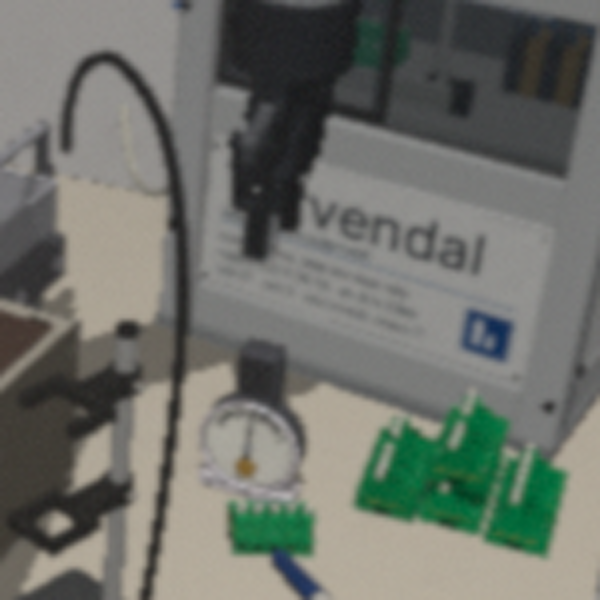

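View pics/top5.png

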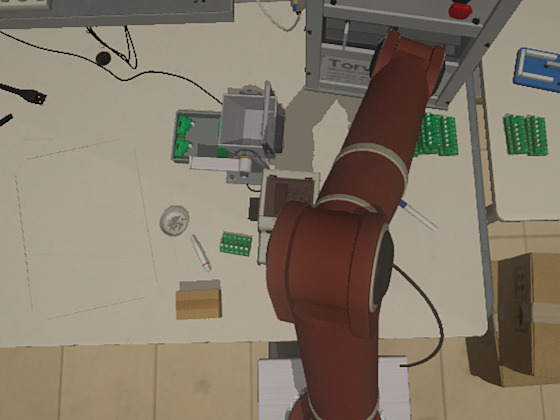

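Emit:
step_arm([
  [0,0,0,-0.08,0.08,1,50],
  [0,0,0,-0.08,0.08,2,50],
  [0,0,0,-0.08,0.08,2,50],
])

```text
clock: 9.6
eef_pos: [0.5708, -0.0951, 0.1452]
tcp_rot: [-2.262, -2.166, 0.012]
contact_force: [-1.0, 1.9, 0.2]
width: 0.0429
```

```bash
python3 -c "
from h import *
goal((.573,-.0955,.085),-.045-np.pi/2)
for n in('scene',):
    f=robot.grab_frame(n)[:,:,::-1]; cv2.imwrite(f'pics/{n}6.png',f)
b=cv2.imread('pics/scene6.png');cv2.imwrite('pics/s6a.png',cv2.resize(b[150:250,310:410],None,fx=6,fy=6,interpolation=2))
a=cv2.imread('pics/top5.png');cv2.imwrite('pics/t5a.png',cv2.resize(a[80:200,160:300],None,fx=5,fy=5,interpolation=2))
"
```

```text
t 9.6 pos [ 0.5708 -0.0951  0.1452] F [-1.   1.9  0.2] w 0.0429
delta [-0.139 -0.014  0.016] [-0.017  0.117  2.408]
```

View pics/s6a.png

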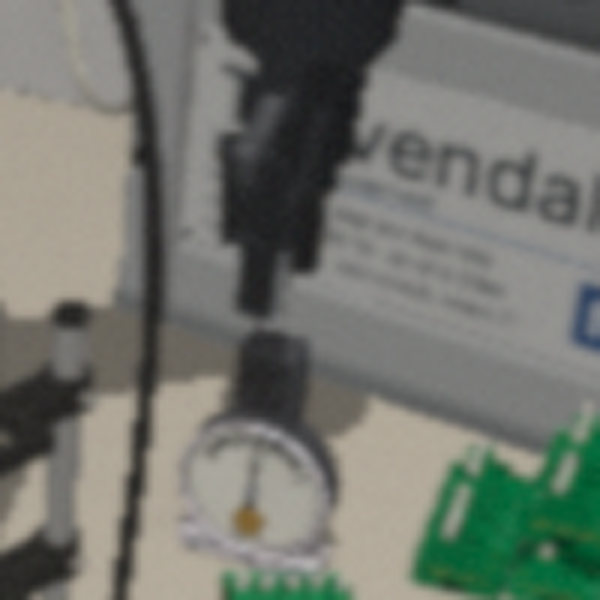

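View pics/t5a.png

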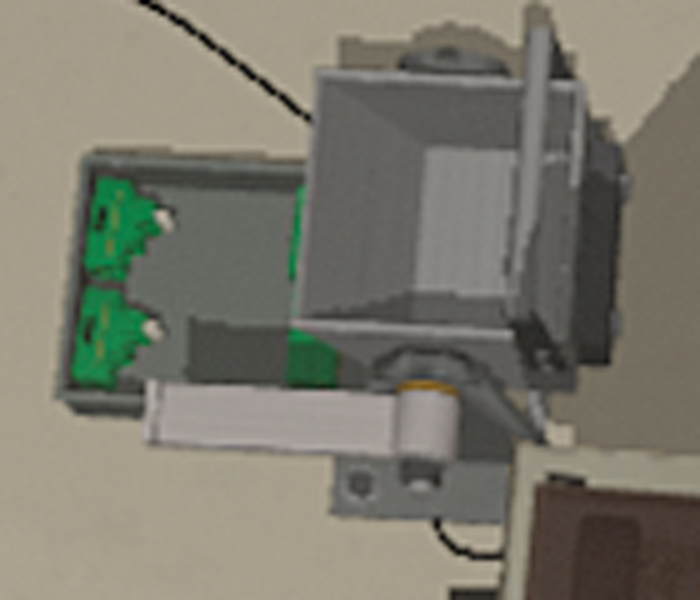

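Emit:
step_arm([
  [0,0,0,0,0.1,1,50],
  [0,0,0,0,0.12,2,50],
  [0,0,0,0,0.12,2.4,50],
  [0,0,0,0,0.12,2.4,50],
])

```text
clock: 10.05
eef_pos: [0.5745, -0.0956, 0.0869]
tcp_rot: [-2.264, -2.167, 0.01]
contact_force: [-0.2, 0.3, 0.8]
width: 0.0429
```

```bash
python3 -c "
from h import *
goal((.573,-.0955,.085),-.045-np.pi/2)
for n in('scene',):
    f=robot.grab_frame(n)[:,:,::-1]; cv2.imwrite(f'pics/{n}7.png',f)
b=cv2.imread('pics/scene7.png');cv2.imwrite('pics/s7a.png',cv2.resize(b[150:250,310:410],None,fx=6,fy=6,interpolation=2))
"
```

```text
t 10.05 pos [ 0.5745 -0.0956  0.0869] F [-0.2  0.3  0.8] w 0.0429
delta [-0.11  -0.009  0.016] [ 0.001 -0.058  0.075]
```

View pics/s7a.png

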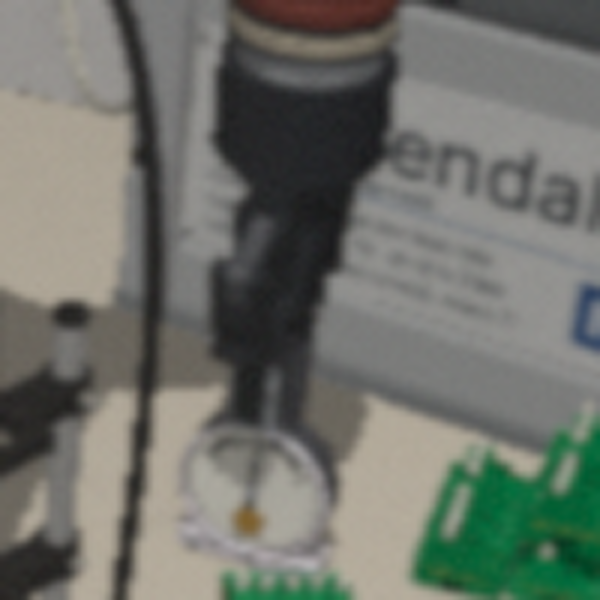

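Emit:
step_arm([
  [-0.11,0,0,0,-0.06,0.05,15],
  [-0.11,0,0,0,-0.06,0.05,10],
  [-0.11,0,0,0,-0.06,0.05,5],
  [-0.11,0,0,0,-0.06,0.05,5],
], force=60)

```text
clock: 10.5
eef_pos: [0.5749, -0.0963, 0.0882]
tcp_rot: [2.267, 2.169, 0.006]
contact_force: [0.1, -0.1, 6.6]
width: 0.0214
```

```bash
python3 -c "
from h import *
goal((.573,-.0955,.3),-.045-np.pi/2)"
```

```text
t 10.5 pos [ 0.5749 -0.0963  0.0882] F [ 0.1 -0.1  6.6] w 0.0214
delta [0.062 0.002 0.013] [ 0.029 -0.031 -8.471]
```

Emit:
step_arm([
  [0,0,0,0,0,-1.0,5],
  [0,0,0,0,0,-3,5],
  [0,0,0,0,0,-5,5],
  [0,0,0,0,0,-7,5],
  [0,0,0,0,0,-8.5,5],
])

```text
clock: 11.0
eef_pos: [0.5737, -0.0965, 0.3039]
tcp_rot: [2.266, 2.168, 0.008]
contact_force: [0.5, 0.2, -1.4]
width: 0.021
```

```bash
python3 -c "
from h import *
goal((.5468,.235,.30),-.084-np.pi/2)
f=robot.grab_frame('scene')[:,:,::-1]; cv2.imwrite(f'pics/scene8.png',f)
cv2.imwrite('pics/s8a.png',cv2.resize(f[60:210,270:420],None,fx=4,fy=4,interpolation=2))"
```

```text
t 11.0 pos [ 0.5737 -0.0965  0.3039] F [ 0.5  0.2 -1.4] w 0.021
delta [0.09  0.003 0.457] [13.2   -1.661  0.138]
```

View pics/s8a.png

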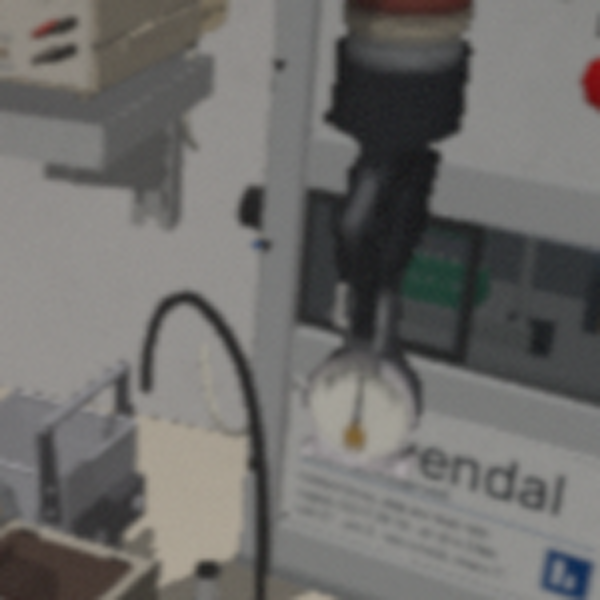

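Emit:
step_arm([
  [0,0,0.1,1,-0.5,0,5],
  [0,0,0.2,2.5,-1.2,0,5],
  [0,0,0.4,4.3,-1.7,0,5],
  [0.05,0,0.45,6.0,-1.7,0.0,5],
  [0.09,0,0.45,7.7,-1.7,0.0,5],
])

```text
clock: 11.55
eef_pos: [0.5414, 0.0983, 0.3085]
tcp_rot: [2.306, 2.122, 0.01]
contact_force: [1.0, 0.3, -1.0]
width: 0.0213
```

```bash
python3 -c "
from h import *
goal((.5468,.235,.28),-.084-np.pi/2);print(robot.get_obs()['joint_pos'])"
```

```text
t 11.55 pos [0.5414 0.0983 0.3085] F [ 1.   0.3 -1. ] w 0.0213
delta [0.115 0.009 0.007] [ 5.47  -0.251  1.135]
[-0.53176342  0.41089003  0.46577456  1.61329265 -0.19456295  1.15430404
 -0.105558  ]
```

Emit:
step_arm([
  [0.11,0,0,1.6,0,0.2,5],
  [0.11,0,0,3.1,0,0.5,5],
  [0.11,0,0,4.4,0,0.8,5],
  [0.11,0,0,5.3,0,1.1,5],
  [0.11,0,0,5.47,0,1.13,5],
])

```text
clock: 12.05
eef_pos: [0.5509, 0.2388, 0.2776]
tcp_rot: [-2.303, -2.132, 0.006]
contact_force: [-0.3, 0.5, -2.1]
width: 0.0209
```

Emit:
step_arm([
  [0,0,0,0,0,0,5],
  [0,0,0,0,0,0,5],
])

```text
clock: 12.25
eef_pos: [0.5506, 0.2372, 0.2774]
tcp_rot: [-2.305, -2.131, 0.008]
contact_force: [0.6, -0.1, -2.1]
width: 0.0215
```

```bash
python3 -c "
from h import *
goal((.5468,.235,.28),-.084-np.pi/2)
for n,s in(('scene',(90,240,200,350)),('top',(90,210,150,290))):
    f=robot.grab_frame(n)[:,:,::-1]; cv2.imwrite(f'pics/{n}9.png',f)
    cv2.imwrite(f'pics/{n}9a.png',cv2.resize(f[s[0]:s[1],s[2]:s[3]],None,fx=4,fy=4,interpolation=2))"
```

```text
t 12.25 pos [0.5506 0.2372 0.2774] F [ 0.6 -0.1 -2.1] w 0.0215
delta [-0.066  0.023  0.064] [-0.102 -0.145 -0.105]
```

View pics/scene9a.png

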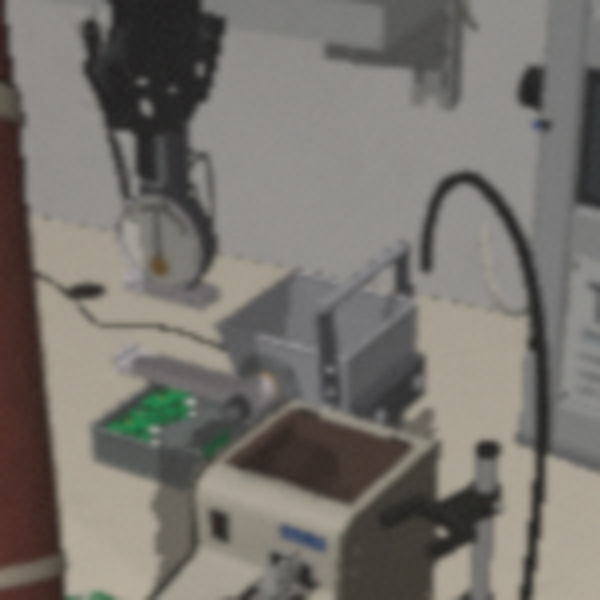

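View pics/top9a.png

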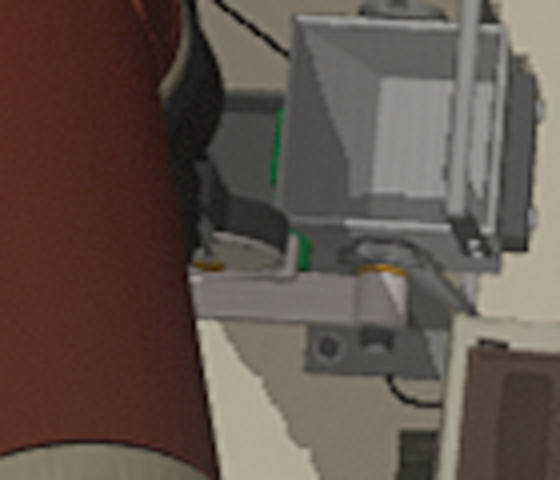

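Emit:
step_arm([
  [-0.06,0,0.06,-0.1,-0.14,0.5,5],
  [-0.06,0,0.06,-0.1,-0.14,1.2,5],
  [-0.06,0,0.06,-0.1,-0.14,1.75,5],
  [-0.06,0,0.06,-0.1,-0.14,1.75,5],
])

```text
clock: 12.75
eef_pos: [0.5463, 0.2326, 0.233]
tcp_rot: [2.316, 2.122, -0.006]
contact_force: [0.3, -0.3, -2.4]
width: 0.021
```

```bash
python3 -c "
from h import *
goal((.5468,.235,.219),-.084-np.pi/2)
for n,s in(('scene',(130,210,215,295)),('top',(110,190,180,280))):
    f=robot.grab_frame(n)[:,:,::-1]; cv2.imwrite(f'pics/{n}10.png',f)
    cv2.imwrite(f'pics/{n}10a.png',cv2.resize(f[s[0]:s[1],s[2]:s[3]],None,fx=7,fy=7,interpolation=2))"
```

```text
t 12.75 pos [0.5463 0.2326 0.233 ] F [ 0.3 -0.3 -2.4] w 0.021
delta [-0.025  0.041 -0.037] [0.101 0.011 0.561]
```

View pics/scene10a.png

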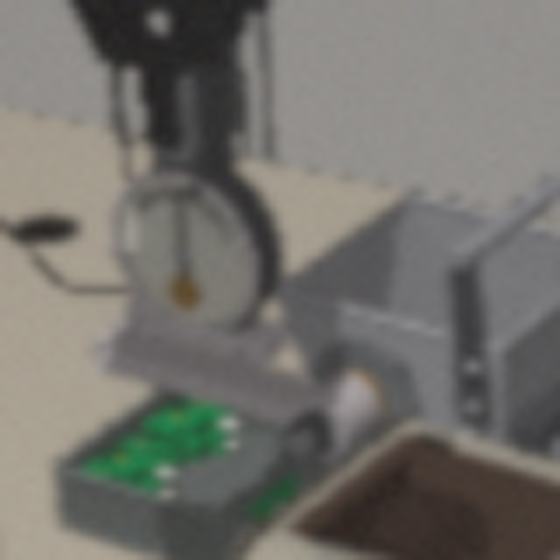

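View pics/top10a.png

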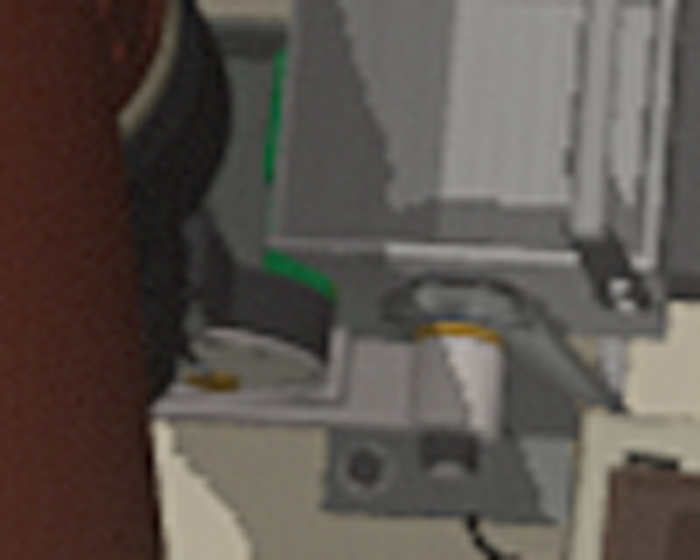

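```bash
cat > ov.py <<'E'
from h import *
def ov(name,img,out,s,tcp,yaw,a=0,k=9,offy=0.0):
    f=cv2.imread(img); f=cv2.resize(f[s[0]:s[1],s[2]:s[3]],None,fx=k,fy=k,interpolation=cv2.INTER_CUBIC)
    def ln(P,col):
        q=((proj(name,P)-[s[2],s[0]]+.5)*k-.5).round().astype(int)
        for i in range(len(q)-1): cv2.line(f,tuple(map(int,q[i])),tuple(map(int,q[i+1])),col,1)
    # arm top flat
    A=np.array([[-.1,.014,.131],[-.1,.109,.131],[-.074,.109,.131],[-.074,.014,.131],[-.1,.014,.131]])
    def tip(P):
        P=P.copy();y,z=P[:,1].copy(),P[:,2]-.125
        P[:,1]=y*np.cos(a)+z*np.sin(a);P[:,2]=.125+z*np.cos(a)-y*np.sin(a);return P
    ln(S2W(ST,tip(A)),(0,255,255))
    o=robot.get_obs();Rt=R.from_rotvec(o["tcp_rot"])
    for z in(.088,.076):
        G=np.array([[sy+offy,sx,z] for sx,sy in((-.011,-.035),(-.011,.035),(.011,.035),(.011,-.035),(-.011,-.035))])
        ln(o["eef_pos"]+Rt.apply(G),(0,0,255))
    cv2.imwrite(out,f)
E
python3 -c "
from ov import *
ov('top','pics/top10.png','pics/ov10t.png',(130,180,190,270),0,0)
ov('scene','pics/scene10.png','pics/ov10s.png',(140,205,215,285),0,0)"
```

```text
(no output)
```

View pics/ov10t.png

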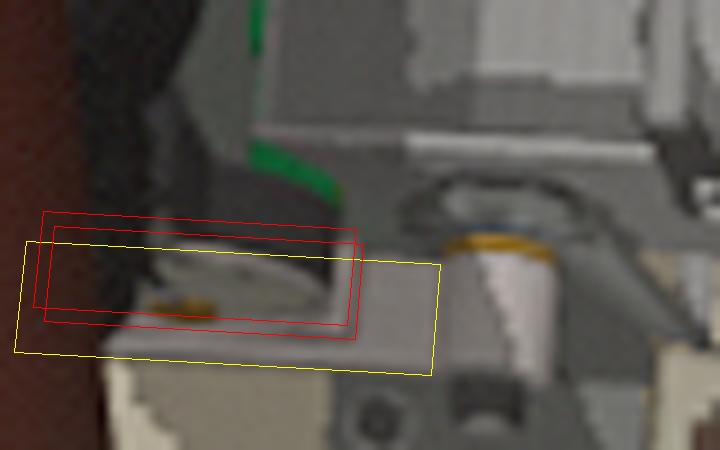

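View pics/ov10s.png

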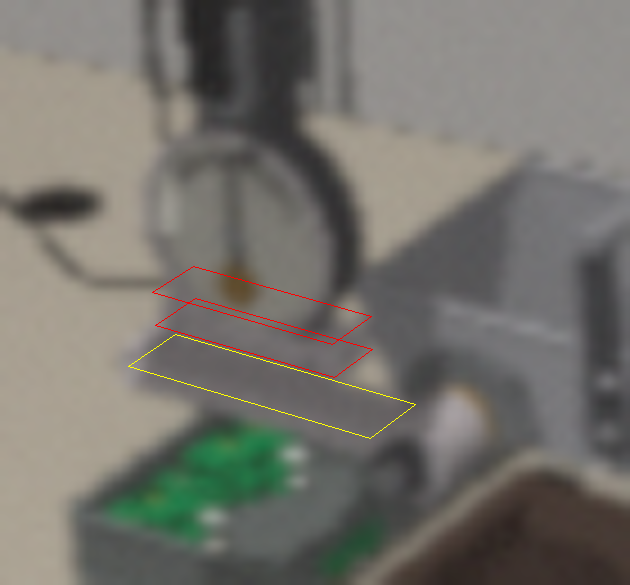

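Run:
```python
import cv2
from h import *
a=cv2.imread("pics/top5.png")
s=(150,178,185,260)
f=cv2.resize(a[s[0]:s[1],s[2]:s[3]],None,fx=10,fy=10,interpolation=cv2.INTER_CUBIC)
f2=f.copy()
A=np.array([[-.1,.014,.131],[-.1,.109,.131],[-.074,.109,.131],[-.074,.014,.131],[-.1,.014,.131]])
q=((proj("top",S2W(ST,A))-[s[2],s[0]]+.5)*10-.5).astype(int)
cv2.polylines(f2,[q.reshape(-1,1,2).astype(np.int32)],False,(0,255,255),1)
cv2.imwrite("pics/arm5.png",np.vstack([f,f2]))
```

```text
(no output)
```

View pics/arm5.png

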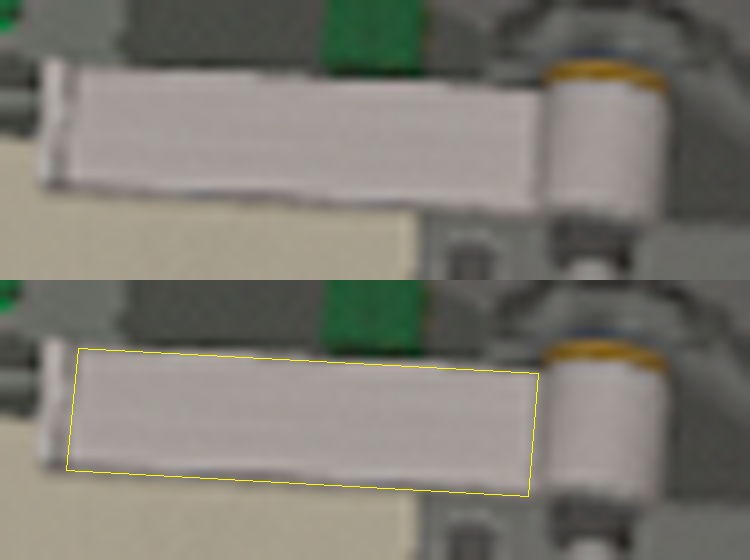

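```bash
python3 -c "
from ov import *
ov('top','pics/top10.png','pics/ov10u.png',(150,178,195,240),0,0,k=16)
a=cv2.imread('pics/top10.png')[150:178,195:240];b=cv2.imread('pics/ov10u.png')
cv2.imwrite('pics/ov10u.png',np.vstack([cv2.resize(a,None,fx=16,fy=16,interpolation=2)[120:],b[120:]]))
"
```

```text
(no output)
```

View pics/ov10u.png

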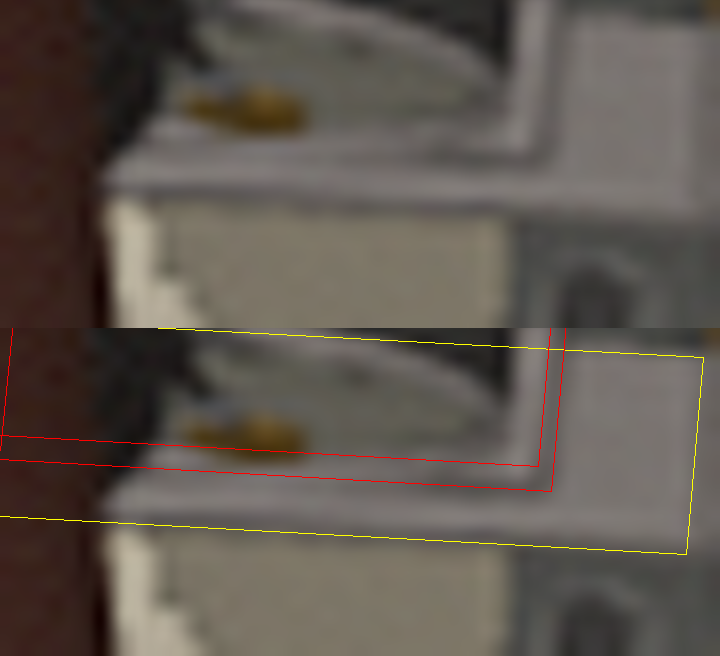

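Emit:
step_arm([
  [0,0,0,0.07,0.05,0.1,5],
  [0,0,0,0.07,0.05,0.25,5],
  [0,0,0,0.07,0.05,0.4,5],
  [0,0,0,0.07,0.05,0.4,5],
])

```text
clock: 13.25
eef_pos: [0.5489, 0.235, 0.2245]
tcp_rot: [2.314, 2.122, -0.001]
contact_force: [-0.7, -0.3, -1.5]
width: 0.0213
```

```bash
python3 -c "
from h import *
goal((.5478,.2345,.219),-.08-np.pi/2)"
```

```text
t 13.25 pos [0.5489 0.235  0.2245] F [-0.7 -0.3 -1.5] w 0.0213
delta [ 0.01   0.023 -0.074] [-0.022 -0.041  0.22 ]
```

Emit:
step_arm([
  [0,0,-0.05,-0.02,-0.04,0.05,5],
  [0,0,-0.05,-0.02,-0.04,0.1,5],
  [0,0,-0.05,-0.02,-0.04,0.15,5],
  [0,0,-0.05,-0.02,-0.04,0.15,5],
])

```text
clock: 13.65
eef_pos: [0.5477, 0.2345, 0.2206]
tcp_rot: [2.309, 2.127, -0.002]
contact_force: [0.8, -1.1, -1.4]
width: 0.0215
```

```bash
python3 -c "
from h import *
goal((.5478,.2345,.219),-.08-np.pi/2)
for n in('scene','top'): cv2.imwrite(f'pics/{n}11.png',robot.grab_frame(n)[:,:,::-1])
from ov import *
ov('top','pics/top11.png','pics/ov11t.png',(145,178,195,250),0,0,k=12)
ov('scene','pics/scene11.png','pics/ov11s.png',(140,205,215,285),0,0,k=9)
a=cv2.imread('pics/top11.png')[145:178,195:250];cv2.imwrite('pics/ov11t.png',np.vstack([cv2.resize(a,None,fx=12,fy=12,interpolation=2)[150:],cv2.imread('pics/ov11t.png')[150:]]))
"
```

```text
t 13.65 pos [0.5477 0.2345 0.2206] F [ 0.8 -1.1 -1.4] w 0.0215
delta [ 0.007  0.025 -0.024] [-0.     0.003  0.063]
```

View pics/ov11t.png

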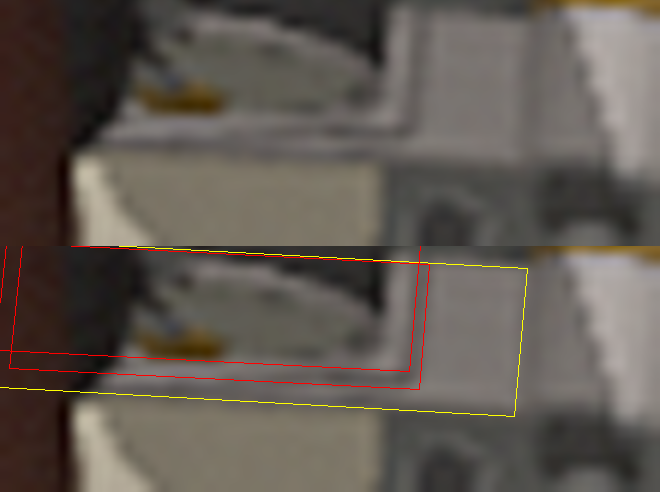

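View pics/ov11s.png

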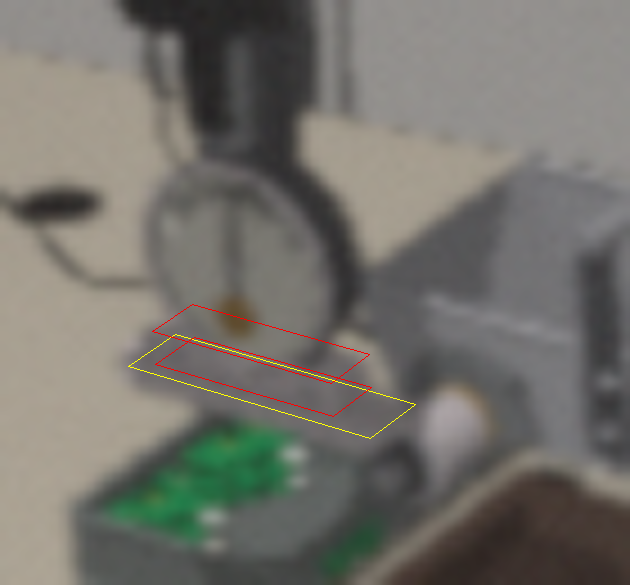

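```bash
python3 -c "
import cv2,numpy as np
t=[]
for n,(u,v) in (('scene7',(353,231)),('scene8',(360,161)),('scene11',(241,168)),('scene0',(352,231))):
    b=cv2.imread(f'pics/{n}.png');t.append(cv2.resize(b[v-14:v+14,u-18:u+18],None,fx=11,fy=10,interpolation=cv2.INTER_CUBIC))
cv2.imwrite('pics/dials.png',np.vstack([np.hstack(t[:2]),np.hstack(t[2:])]))
"
```

```text
(no output)
```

View pics/dials.png

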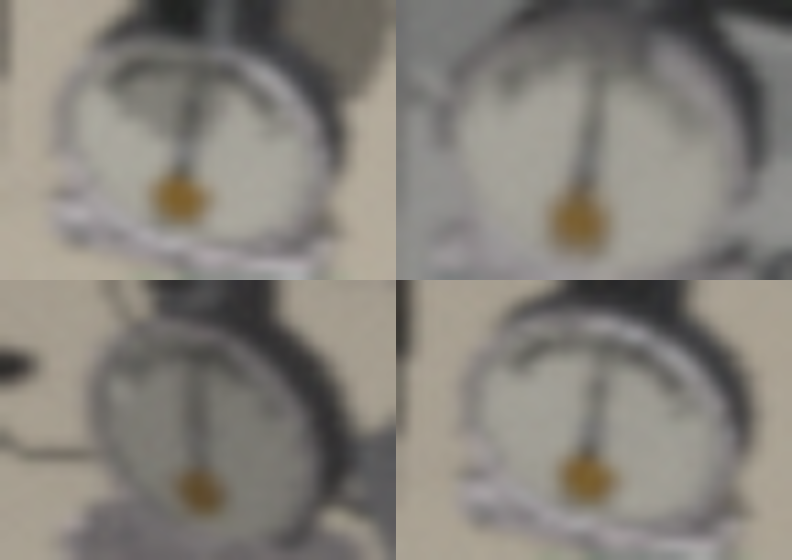

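```bash
cat > rect.py <<'E'
from h import *
def rect(name,img,Rg,org,k=8,S=40,off=(0,0),xf=-.0095):
    # plane pts: viewer looks along gauge +x: image right = -y gauge, up = z ; centre at z=.044
    c=np.array([[S,S],[-S,S],[-S,-S],[S,-S]],float) # (y,z) mm: left-top,right-top,right-bot,left-bot
    P=np.array([org+Rg@np.array([xf,y/1000,.044+z/1000]) for y,z in c])
    src=(proj(name,P)+off).astype(np.float32)
    dst=np.array([[0,0],[2*S*k,0],[2*S*k,2*S*k],[0,2*S*k]],np.float32)
    return cv2.warpPerspective(img,cv2.getPerspectiveTransform(src,dst),(2*S*k,2*S*k),flags=cv2.INTER_CUBIC)
def grid(f,k=8,S=40):
    c=(int(S*k),int(S*k))
    cv2.circle(f,c,int(28*k),(0,0,255),1);cv2.circle(f,c,int(36*k),(0,255,255),1);cv2.circle(f,c,3,(0,0,255),-1)
    for a in(0,.1,.2,.3,.4):
        p=lambda r:(int(c[0]+r*k*np.sin(a)),int(c[1]-r*k*np.cos(a)))
        cv2.line(f,p(29),p(33),(0,0,255),1)
    return f
E
python3 - <<'E'
from rect import *
t=-.045;Rg=R.from_euler('z',t).as_matrix();org=np.array([.574,-.0957,0])
o=[]
for n in("scene0","scene5","scene6","scene7"):
    o.append(rect("scene",cv2.imread(f"pics/{n}.png"),Rg,org).astype(float))
m=np.mean(o,0); m=np.clip((m-40)*1.6,0,255).astype(np.uint8)
tp=rect("top",cv2.imread("pics/top0.png"),Rg,org)
cv2.imwrite("pics/rect0.png",np.hstack([cv2.resize(m,(400,400)),cv2.resize(grid(m.copy()),(400,400))]))
cv2.imwrite("pics/rect0t.png",np.hstack([cv2.resize(tp,(400,400)),cv2.resize(grid(tp.copy()),(400,400))]))
E
```

```text
(no output)
```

View pics/rect0.png

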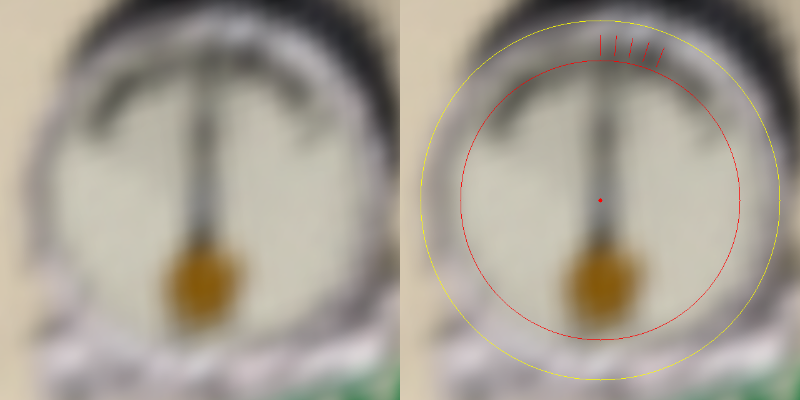

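View pics/rect0t.png

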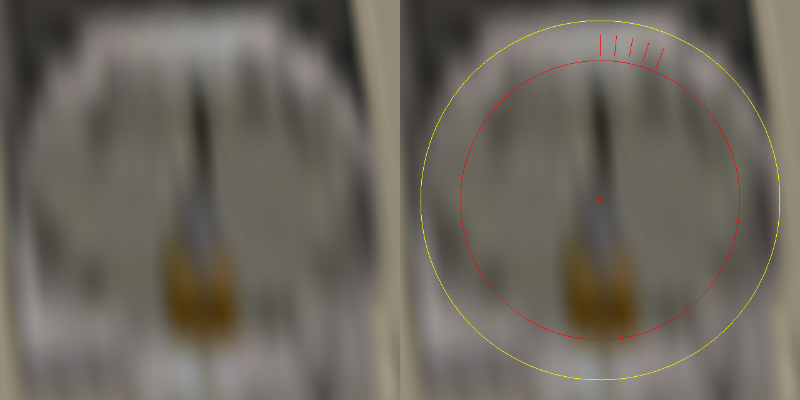

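Run:
```python
from rect import *
t=-.045;Rg=R.from_euler('z',t).as_matrix();org=np.array([.574,-.0957,0])
m=np.mean([rect("scene",cv2.imread(f"pics/{n}.png"),Rg,org).astype(float) for n in("scene0","scene5","scene6")],0).mean(2)
# polar
A=np.linspace(-.9,.9,361);Rr=np.linspace(20,38,181)
k=8;c=320
def pol(m,cx=0,cy=0): 
    X=(c+cx*k+k*np.outer(Rr,np.sin(A))).astype(np.float32);Y=(c+cy*k-k*np.outer(Rr,np.cos(A))).astype(np.float32)
    return cv2.remap(m.astype(np.float32),X,Y,cv2.INTER_LINEAR)[::-1]
p=pol(m);q=cv2.resize(np.clip((p-40)*1.3,0,255).astype(np.uint8),(720,540))
q=cv2.cvtColor(q,cv2.COLOR_GRAY2BGR)
for a in np.arange(-.8,.81,.1):
    x=int((a+.9)/1.8*720);cv2.line(q,(x,0),(x,8 if abs(a)>.01 else 20),(0,0,255),1)
for r in(24,28,32,36):
    y=int((38-r)/18*540);cv2.line(q,(0,y),(8,y),(0,255,0),1)
cv2.imwrite("pics/polar0.png",q)
p=p[::-1]
for r0,r1 in((22,24),(24,26),(26,28),(28,30),(30,32),(32,34)):
    s=p[(Rr>=r0)&(Rr<=r1)].mean(0); print(r0,r1,[int(s[i]) for i in range(150,300,6)])
print([round(A[i],2) for i in range(150,300,6)])
```

```text
22 24 [139, 136, 132, 128, 124, 121, 119, 119, 120, 122, 124, 126, 129, 132, 134, 137, 140, 142, 144, 146, 147, 149, 149, 148, 147]
24 26 [126, 125, 122, 118, 115, 111, 110, 110, 111, 112, 114, 116, 118, 118, 120, 122, 125, 127, 129, 130, 132, 134, 135, 136, 136]
26 28 [116, 116, 114, 112, 108, 105, 102, 101, 102, 103, 106, 108, 108, 107, 105, 105, 105, 107, 110, 113, 115, 116, 118, 120, 120]
28 30 [117, 117, 116, 115, 112, 109, 105, 102, 101, 101, 103, 105, 104, 101, 98, 95, 94, 94, 97, 101, 104, 106, 109, 110, 110]
30 32 [125, 127, 128, 128, 126, 123, 118, 115, 113, 113, 115, 116, 114, 110, 106, 102, 98, 98, 101, 105, 109, 113, 115, 116, 116]
32 34 [133, 137, 142, 144, 145, 143, 139, 134, 132, 131, 133, 136, 137, 134, 128, 121, 115, 115, 117, 120, 126, 130, 133, 135, 136]
[np.float64(-0.15), np.float64(-0.12), np.float64(-0.09), np.float64(-0.06), np.float64(-0.03), np.float64(0.0), np.float64(0.03), np.float64(0.06), np.float64(0.09), np.float64(0.12), np.float64(0.15), np.float64(0.18), np.float64(0.21), np.float64(0.24), np.float64(0.27), np.float64(0.3), np.float64(0.33), np.float64(0.36), np.float64(0.39), np.float64(0.42), np.float64(0.45), np.float64(0.48), np.float64(0.51), np.float64(0.54), np.float64(0.57)]
```

View pics/polar0.png

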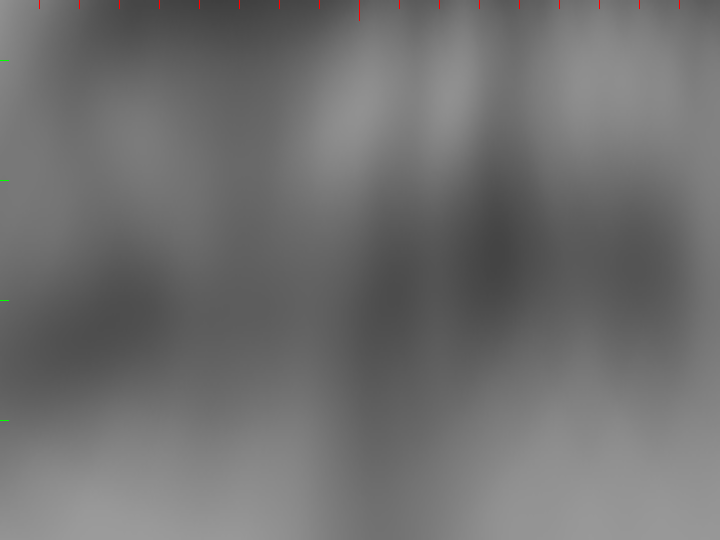

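Run:
```python
from rect import *
t=-.045;Rg=R.from_euler('z',t).as_matrix();org=np.array([.574,-.0957,0])
m=np.mean([rect("scene",cv2.imread(f"pics/{n}.png"),Rg,org).astype(float) for n in("scene0","scene5","scene6")],0).mean(2)
A=np.linspace(-.9,.9,361);Rr=np.linspace(14,38,241);k=8;c=320
def pol(m,cx=0,cy=0): 
    X=(c+cx*k+k*np.outer(Rr,np.sin(A))).astype(np.float32);Y=(c+cy*k-k*np.outer(Rr,np.cos(A))).astype(np.float32)
    return cv2.remap(m.astype(np.float32),X,Y,cv2.INTER_LINEAR)
for cx in(0,1.,1.6):
  for cy in (0,-.8):
    p=pol(m,cx,cy);out=[]
    for r in range(15,34,2):
        s=p[(Rr>=r-.7)&(Rr<=r+.7)].mean(0)
        w=np.abs(A)<.2; i=np.argmin(np.where(w,s,999)); w2=(A>.2)&(A<.5); j=np.argmin(np.where(w2,s,999))
        w3=(A>-.9)
        out.append((r,A[i].round(3),A[j].round(3)))
    # arc min radius at +-.6
    rr=[Rr[np.argmin(p[:, np.argmin(abs(A-a))]+999*(Rr>31)+999*(Rr<20))].round(1) for a in(-.75,-.6,-.5,.5,.6,.75)]
    print(cx,cy,[f"{a}:{b:.2f}/{d:.2f}" for a,b,d in out],rr)
```

```text
0 0 ['15:0.07/0.20', '17:0.06/0.20', '19:0.06/0.20', '21:0.04/0.20', '23:0.04/0.20', '25:0.04/0.20', '27:0.06/0.29', '29:0.10/0.34', '31:0.10/0.34', '33:-0.20/0.34'] [np.float64(26.6), np.float64(27.3), np.float64(27.5), np.float64(29.3), np.float64(29.0), np.float64(29.0)]
0 -0.8 ['15:0.07/0.20', '17:0.06/0.20', '19:0.06/0.20', '21:0.04/0.20', '23:0.04/0.20', '25:0.04/0.25', '27:0.08/0.33', '29:0.11/0.35', '31:0.11/0.35', '33:-0.20/0.36'] [np.float64(26.0), np.float64(26.8), np.float64(26.9), np.float64(28.7), np.float64(28.8), np.float64(28.4)]
1.0 0 ['15:-0.01/0.20', '17:0.00/0.20', '19:0.00/0.20', '21:-0.01/0.20', '23:0.00/0.20', '25:0.00/0.20', '27:0.03/0.28', '29:0.06/0.30', '31:0.20/0.31', '33:-0.20/0.33'] [np.float64(27.3), np.float64(28.1), np.float64(27.9), np.float64(28.9), np.float64(28.3), np.float64(28.1)]
1.0 -0.8 ['15:0.00/0.20', '17:0.00/0.20', '19:0.00/0.20', '21:-0.01/0.20', '23:0.00/0.20', '25:0.01/0.23', '27:0.04/0.29', '29:0.07/0.32', '31:0.07/0.32', '33:-0.20/0.34'] [np.float64(26.8), np.float64(27.3), np.float64(27.3), np.float64(28.1), np.float64(28.0), np.float64(27.7)]
1.6 0 ['15:-0.06/0.20', '17:-0.04/0.20', '19:-0.03/0.20', '21:-0.03/0.20', '23:-0.01/0.20', '25:-0.03/0.20', '27:0.01/0.26', '29:0.20/0.29', '31:0.20/0.29', '33:0.07/0.30'] [np.float64(27.7), np.float64(28.3), np.float64(28.1), np.float64(28.5), np.float64(28.1), np.float64(27.7)]
1.6 -0.8 ['15:-0.04/0.20', '17:-0.04/0.20', '19:-0.03/0.20', '21:-0.03/0.20', '23:-0.03/0.20', '25:-0.02/0.20', '27:0.02/0.28', '29:0.20/0.30', '31:0.05/0.29', '33:-0.20/0.33'] [np.float64(27.2), np.float64(27.7), np.float64(27.4), np.float64(27.9), np.float64(27.3), np.float64(27.1)]
```

Emit:
step_arm([
  [0,0,0,0,0,0.03,5],
  [0,0,0,0,0,0.06,5],
  [0,0,0,0,0,0.06,5],
])

```text
clock: 14.05
eef_pos: [0.548, 0.2345, 0.2193]
tcp_rot: [2.309, 2.127, -0.001]
contact_force: [1.1, 0.2, -0.9]
width: 0.0209
```

Emit:
step_arm([
  [0,0,0,0,0,0.02,5],
  [0,0,0,0,0,0.04,5],
  [0,0,0,0,0,0.04,5],
])

```text
clock: 14.35
eef_pos: [0.548, 0.2346, 0.219]
tcp_rot: [2.309, 2.127, -0.0]
contact_force: [-1.6, -0.6, 3.8]
width: 0.0215
```

```bash
python3 -c "
from h import *
goal((.5478,.2345,.219),-.08-np.pi/2)
for n in('scene','top'): cv2.imwrite(f'pics/{n}12.png',robot.grab_frame(n)[:,:,::-1])
a=cv2.imread('pics/scene12.png');cv2.imwrite('pics/s12.png',cv2.resize(a[150:200,215:275],None,fx=12,fy=12,interpolation=2))
"
```

```text
t 14.35 pos [0.548  0.2346 0.219 ] F [-1.6 -0.6  3.8] w 0.0215
delta [ 0.017  0.016 -0.025] [-0.004 -0.009  0.001]
```

View pics/s12.png

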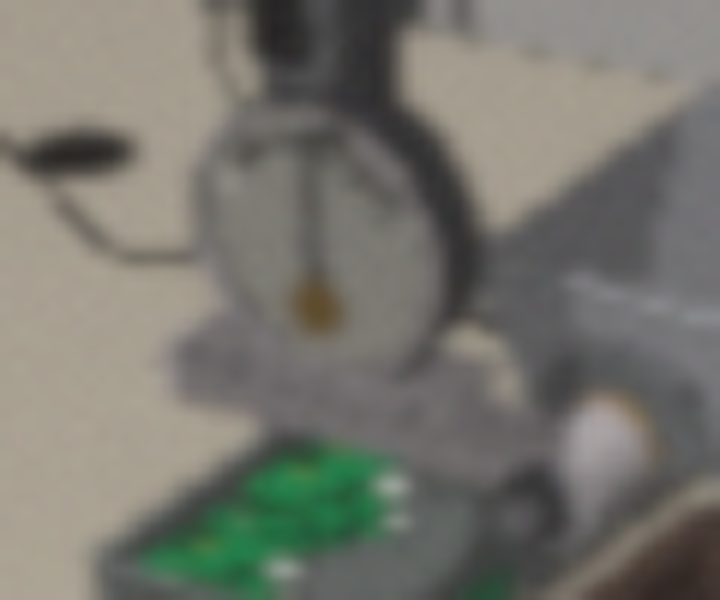

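Emit:
step_arm([
  [0,-0.3,0,0.1,0.0,0.08,5],
  [0,-0.57,0,0.185,0,0.14,5],
  [0,-0.86,0,0.275,0,0.21,5],
  [0,-1.15,0,0.362,0,0.29,5],
  [0,-1.15,0,0.362,0,0.29,5],
])

```text
clock: 14.95
eef_pos: [0.5491, 0.2448, 0.2115]
tcp_rot: [2.253, 2.081, -0.115]
contact_force: [-0.2, -0.3, 6.8]
width: 0.0209
```

```bash
cat >> h.py <<'E'
P0=np.array([.548,.2346,.219]); Y0=-.082
def press(a,dz=0.0):
    "TCP target with the gauge on the seat at angle a; tool leaning a"
    y,z=.066,.094
    dy=y*np.cos(a)+z*np.sin(a)-y; d=z*np.cos(a)-y*np.sin(a)-z
    t=ST[2]; P=P0+np.array([-np.sin(t)*dy,np.cos(t)*dy,d+dz])
    o=robot.get_obs()
    # present lean
    zt=R.from_rotvec(o["tcp_rot"]).as_matrix()[:,2]
    print("lean y",np.arcsin(-(zt@[-np.sin(t),np.cos(t),0])).round(4),"roll x",np.arcsin(zt@[np.cos(t),np.sin(t),0]).round(4))
    goal(P,Y0-np.pi/2) if 0 else None
    yw=Y0-np.pi/2;c,s=np.cos(yw),np.sin(yw)
    Rt=R.from_matrix(np.c_[[-c,-s,0],[-s,c,0],[0,0,-1.]])
    Rt=R.from_rotvec(-a*np.array([np.cos(t),np.sin(t),0]))*Rt
    R0=R.from_rotvec(o["tcp_rot"])
    print("t",round(o["clock"],2),"pos",o["eef_pos"].round(4),"F",o["contact_force"].round(1),"M",o["wrist_torque"].round(2),"w",round(o["width"],4))
    print("delta",((R0.inv()*Rt).as_rotvec()/np.radians(5)).round(3),(R0.inv().apply(P-o["eef_pos"])/.025).round(3))
E
python3 -c "
from h import *
press(.1);press(.2)"
```

```text
lean y 0.1042 roll x 0.0029
t 14.95 pos [0.5491 0.2448 0.2115] F [-0.2 -0.3  6.8] M [-0.4   0.19 -0.01] w 0.0209
delta [0.033 0.049 0.032] [-0.05  -0.011 -0.014]
lean y 0.1042 roll x 0.0029
t 14.95 pos [0.5491 0.2448 0.2115] F [-0.2 -0.3  6.8] M [-0.4   0.19 -0.01] w 0.0209
delta [ 0.037 -1.097  0.031] [ 0.313 -0.01   0.267]
```

Contact force is about 7–8 N and tracking well; on to 0.2.

Emit:
step_arm([
  [0,-0.25,0,0.07,-0.01,0.06,5],
  [0,-0.5,0,0.14,-0.01,0.12,5],
  [0.02,-0.8,0.02,0.23,-0.01,0.19,5],
  [0.03,-1.1,0.03,0.313,-0.01,0.27,5],
  [0.03,-1.1,0.03,0.313,-0.01,0.27,5],
])

```text
clock: 15.45
eef_pos: [0.5497, 0.2537, 0.2035]
tcp_rot: [2.2, 2.034, -0.222]
contact_force: [0.2, 1.3, 7.7]
width: 0.0215
```

```bash
python3 -c "
from h import *
press(.2);press(.29)"
```

```text
lean y 0.2021 roll x 0.0021
t 15.45 pos [0.5497 0.2537 0.2035] F [0.2 1.3 7.7] M [-0.19  0.12 -0.03] w 0.0215
delta [0.024 0.024 0.039] [-0.073 -0.005 -0.005]
lean y 0.2021 roll x 0.0021
t 15.45 pos [0.5497 0.2537 0.2035] F [0.2 1.3 7.7] M [-0.19  0.12 -0.03] w 0.0215
delta [ 0.028 -1.007  0.038] [ 0.255 -0.004  0.247]
```

Emit:
step_arm([
  [0,-0.25,0.01,0.04,0,0.06,5],
  [0.01,-0.5,0.02,0.1,0,0.12,5],
  [0.02,-0.75,0.03,0.18,0,0.185,5],
  [0.03,-1.0,0.04,0.25,0,0.247,5],
  [0.03,-1.0,0.04,0.25,0,0.247,5],
])

```text
clock: 15.95
eef_pos: [0.5503, 0.2605, 0.1958]
tcp_rot: [2.15, 1.987, -0.315]
contact_force: [0.4, 1.8, 7.1]
width: 0.0213
```

Emit:
step_arm([
  [0,0,0,0,0,0,5],
  [0,0,0,0,0,0,5],
  [0,0,0,0,0,0,5],
  [0,0,0,0,0,0,5],
  [0,0,0,0,0,0,5],
])

```text
clock: 16.45
eef_pos: [0.5503, 0.2609, 0.1958]
tcp_rot: [2.148, 1.987, -0.316]
contact_force: [0.4, 0.7, 6.0]
width: 0.0211
```

Emit:
step_arm([
  [0,0,0,0,0,0,5],
  [0,0,0,0,0,0,5],
  [0,0,0,0,0,0,5],
  [0,0,0,0,0,0,5],
  [0,0,0,0,0,0,5],
])

```text
clock: 16.95
eef_pos: [0.5503, 0.261, 0.1957]
tcp_rot: [2.146, 1.987, -0.318]
contact_force: [-0.2, 0.1, 5.6]
width: 0.0212
```

```bash
python3 -c "
from h import *
press(.29)
L=[robot.grab_frame('scene')[:,:,::-1].astype(float) for i in range(5)]
m=np.mean(L,0);np.save('m13.npy',m);cv2.imwrite('pics/scene13.png',m.astype(np.uint8))
t=robot.grab_frame('top')[:,:,::-1];cv2.imwrite('pics/top13.png',t)
cv2.imwrite('pics/s13.png',cv2.resize(m[145:205,210:280].astype(np.uint8),None,fx=10,fy=10,interpolation=2))
cv2.imwrite('pics/t13.png',cv2.resize(t[130:190,180:270],None,fx=8,fy=8,interpolation=2))
press(.29)
"
```

```text
lean y 0.2941 roll x 0.0023
t 16.95 pos [0.5503 0.261  0.1957] F [-0.2  0.1  5.6] M [-0.31  0.03  0.04] w 0.0212
delta [0.026 0.047 0.056] [-0.098 -0.005  0.009]
lean y 0.2941 roll x 0.0022
t 17.25 pos [0.5503 0.261  0.1957] F [-0.1  0.3  5.7] M [-0.31  0.04  0.04] w 0.0215
delta [0.025 0.047 0.057] [-0.099 -0.004  0.009]
```

View pics/s13.png

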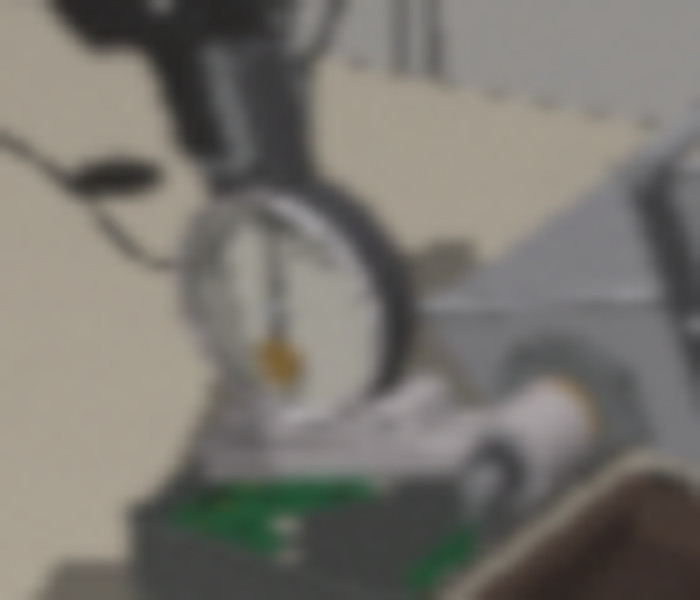

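View pics/t13.png

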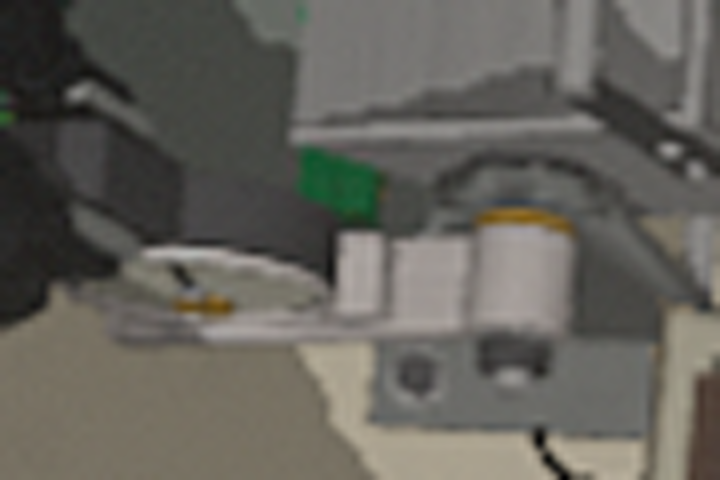

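```bash
cat > dial.py <<'E'
from rect import *
A=np.linspace(-.9,.9,361);Rr=np.linspace(10,38,281);k=8;c=320
def pol(m,cx=0,cy=0):
    X=(c+cx*k+k*np.outer(Rr,np.sin(A))).astype(np.float32);Y=(c+cy*k-k*np.outer(Rr,np.cos(A))).astype(np.float32)
    return cv2.remap(m.astype(np.float32),X,Y,cv2.INTER_LINEAR)
def gp():
    o=robot.get_obs();M=R.from_rotvec(o["tcp_rot"]).as_matrix()
    return np.c_[M[:,1],M[:,0],-M[:,2]],o["eef_pos"]+M[:,2]*.088
def show(m,out,cx=0,cy=0,S=40):
    g=grid(np.ascontiguousarray(np.clip((m-30)*1.5,0,255).astype(np.uint8)))
    cv2.imwrite(out,np.hstack([cv2.resize(np.clip((m-30)*1.5,0,255).astype(np.uint8),(400,400)),cv2.resize(g,(400,400))]))
def table(m,cx,cy):
    p=pol(m.mean(2),cx,cy)
    for r in range(13,35,2):
        s=p[(Rr>=r-.7)&(Rr<=r+.7)].mean(0); print(r,[int(s[i]) for i in range(140,300,8)])
    print([round(float(A[i]),2) for i in range(140,300,8)])
E
python3 - <<'E'
from dial import *
Rg,org=gp(); m=rect("scene",np.load("m13.npy").astype(np.float32),Rg,org)
show(m,"pics/rect13.png")
t=rect("top",cv2.imread("pics/top13.png").astype(np.float32),Rg,org); show(t,"pics/rect13t.png")
table(m,0,0)
E
```

```text
13 [142, 139, 137, 134, 131, 128, 125, 123, 121, 120, 119, 118, 119, 120, 122, 124, 127, 130, 133, 136]
15 [147, 144, 141, 139, 135, 132, 128, 126, 123, 121, 120, 120, 120, 121, 123, 126, 128, 131, 134, 137]
17 [151, 148, 145, 142, 139, 135, 131, 127, 124, 122, 121, 120, 120, 121, 123, 126, 128, 131, 133, 134]
19 [153, 151, 148, 144, 140, 136, 132, 128, 124, 121, 119, 118, 118, 120, 123, 126, 129, 130, 131, 131]
21 [150, 149, 147, 144, 139, 135, 131, 126, 121, 117, 114, 113, 112, 113, 116, 120, 124, 127, 129, 129]
23 [140, 140, 139, 136, 132, 126, 122, 118, 113, 108, 105, 103, 103, 104, 107, 111, 115, 117, 119, 121]
25 [127, 128, 127, 124, 121, 116, 111, 107, 103, 98, 94, 91, 90, 90, 92, 97, 102, 106, 109, 112]
27 [115, 116, 115, 113, 110, 106, 102, 97, 93, 90, 88, 86, 86, 87, 89, 92, 97, 101, 105, 111]
29 [110, 110, 109, 108, 105, 102, 99, 96, 93, 91, 91, 92, 94, 98, 101, 104, 110, 113, 116, 122]
31 [110, 108, 107, 105, 104, 102, 101, 101, 101, 100, 103, 108, 113, 120, 124, 126, 130, 132, 134, 138]
33 [104, 102, 100, 100, 100, 101, 102, 104, 107, 108, 110, 115, 121, 129, 136, 140, 142, 142, 142, 144]
[-0.2, -0.16, -0.12, -0.08, -0.04, 0.0, 0.04, 0.08, 0.12, 0.16, 0.2, 0.24, 0.28, 0.32, 0.36, 0.4, 0.44, 0.48, 0.52, 0.56]
```

View pics/rect13.png

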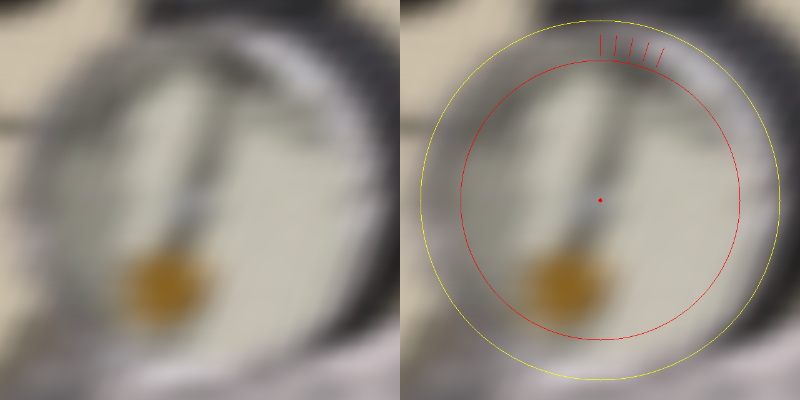

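View pics/rect13t.png

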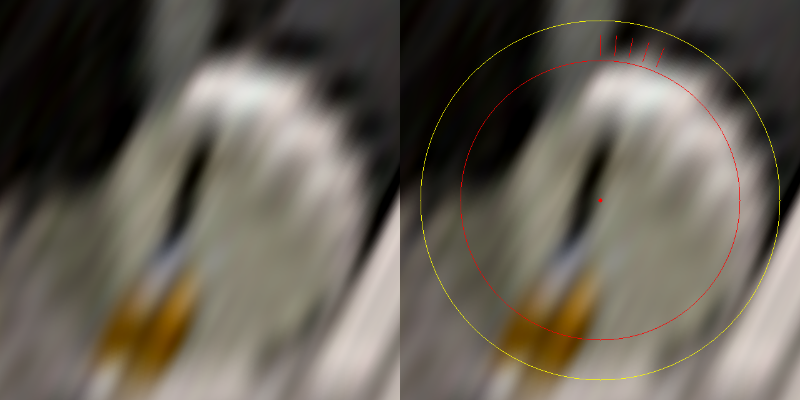

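```bash
cat > idx.py <<'E'
from dial import *
def G(tcp,rot):
    M=R.from_rotvec(rot).as_matrix();return np.c_[M[:,1],M[:,0],-M[:,2]],np.array(tcp)+M[:,2]*.088
V={"scene8":((.5737,-.0965,.3039),(2.266,2.168,.008)),"scene9":((.5506,.2372,.2774),(-2.305,-2.131,.008)),
"scene10":((.5463,.2326,.233),(2.316,2.122,-.006)),"scene11":((.5477,.2345,.2206),(2.309,2.127,-.002)),"scene12":((.548,.2346,.219),(2.309,2.127,0))}
if __name__=="__main__":
    t=-.045;B=(R.from_euler('z',t).as_matrix(),np.array([.574,-.0957,0]))
    rows=[]
    for n in["scene0","scene8","scene9","scene10","scene11","scene12"]:
        Rg,org=B if n=="scene0" else G(*V[n])
        m=rect("scene",cv2.imread(f"pics/{n}.png").astype(np.float32),Rg,org)
        best=None
        for cx in np.arange(-2,3.1,.25):
            p=pol(m.mean(2),cx,0); q=[]
            for r in range(15,25):
                s=p[(Rr>=r-.5)&(Rr<=r+.5)].mean(0);w=np.abs(A)<.25
                d=np.clip(np.percentile(s[w],70)-s,0,None)*w;q.append((d*A).sum()/d.sum())
            if best is None or abs(np.mean(q))<best[0]: best=(abs(np.mean(q)),cx,p)
        cx,p=best[1:]
        out=[]
        for r in(27,28,29,30,31,32,33):
            s=p[(Rr>=r-.6)&(Rr<=r+.6)].mean(0);w=(A>.12)&(A<.5);i=np.argmin(np.where(w,s,999));out.append((r,round(float(A[i]),2)))
        print(n,"cx",cx,out)
        g=np.clip((m-30)*1.5,0,255).astype(np.uint8)[0:340,120:520]
        rows.append(cv2.resize(g,(266,226)))
    cv2.imwrite("pics/idx.png",np.vstack([np.hstack(rows[:3]),np.hstack(rows[3:])]))
E
python3 idx.py
```

```text
scene0 cx 1.25 [(27, 0.29), (28, 0.3), (29, 0.31), (30, 0.31), (31, 0.3), (32, 0.31), (33, 0.31)]
scene8 cx 0.75 [(27, 0.28), (28, 0.27), (29, 0.26), (30, 0.25), (31, 0.24), (32, 0.23), (33, 0.23)]
scene9 cx -1.5 [(27, 0.27), (28, 0.28), (29, 0.28), (30, 0.29), (31, 0.29), (32, 0.29), (33, 0.28)]
scene10 cx -1.25 [(27, 0.21), (28, 0.22), (29, 0.24), (30, 0.27), (31, 0.29), (32, 0.28), (33, 0.28)]
scene11 cx -0.25 [(27, 0.15), (28, 0.18), (29, 0.19), (30, 0.24), (31, 0.25), (32, 0.27), (33, 0.29)]
scene12 cx -0.75 [(27, 0.13), (28, 0.17), (29, 0.2), (30, 0.24), (31, 0.27), (32, 0.28), (33, 0.26)]
```

View pics/idx.png

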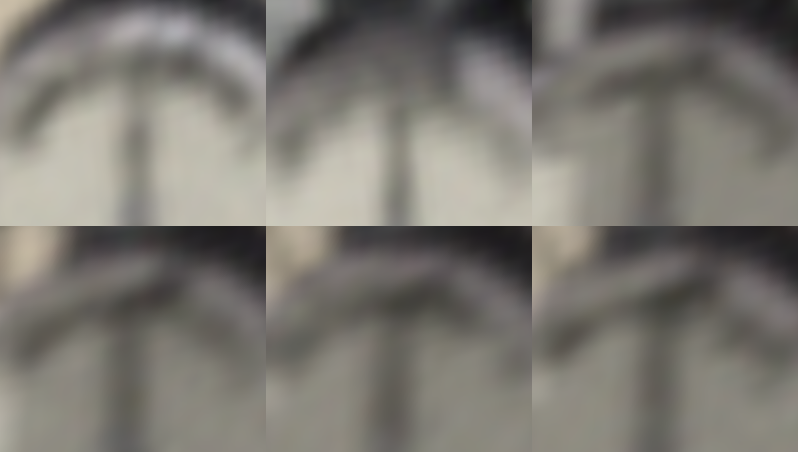

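Run:
```python
from dial import *
from scipy.optimize import least_squares
# model-fit in raw pixel space: bench frames averaged; render pointer/index blobs? simple: fit ring centre by edge of the dark case / bright ring
t=-.045
for yaw in(-.08,-.045,0.0):
  Rg=R.from_euler('z',yaw).as_matrix();org=np.array([.574,-.0957,0])
  for xf in(-.0095,-.011):
    for n in("scene0","scene5","scene6"):
        m=rect("scene",cv2.imread(f"pics/{n}.png").astype(np.float32),Rg,org,xf=xf)
        # bob centre by colour (orange) and pointer line
        b=(m[:,:,2]-m[:,:,0]);b=np.clip(b-50,0,None);b[:330]=0;b[:,:200]=0;b[:,440:]=0
        ys,xs=np.mgrid[:640,:640];bx=(b*xs).sum()/b.sum();by=(b*ys).sum()/b.sum()
        g=m.mean(2);px=[]
        for r in range(15,25):
            row=g[c-int(r*k)-4:c-int(r*k)+4,c-60:c+80].mean(0);d=np.clip(np.percentile(row,70)-row,0,None);px.append((d*np.arange(-60,80)).sum()/d.sum()/k)
        cx=np.mean(px);tilt=np.polyfit(range(15,25),px,1)[0]
        p=pol(g,cx,0);o=[]
        for r in(29,30,31,32):
            s=p[(Rr>=r-.6)&(Rr<=r+.6)].mean(0);w=(A>.15)&(A<.48);base=np.percentile(s[w],60);d=np.clip(base-s,0,None)*w;o.append(round(float((d*A).sum()/d.sum()),3))
        print(yaw,xf,n,"bob",((bx-c)/k).round(2),((by-c)/k).round(2),"ptr x",cx.round(2),"slope",tilt.round(3),"idx",o)
```

```text
-0.08 -0.0095 scene0 bob 0.88 16.85 ptr x 1.55 slope 0.052 idx [0.298, 0.305, 0.311, 0.318]
-0.08 -0.0095 scene5 bob 0.92 16.84 ptr x 1.58 slope 0.085 idx [0.293, 0.303, 0.312, 0.32]
-0.08 -0.0095 scene6 bob 0.96 16.82 ptr x 1.65 slope 0.082 idx [0.293, 0.302, 0.309, 0.316]
-0.08 -0.011 scene0 bob 1.39 15.72 ptr x 1.87 slope 0.004 idx [0.28, 0.292, 0.299, 0.305]
-0.08 -0.011 scene5 bob 1.43 15.71 ptr x 1.83 slope -0.005 idx [0.277, 0.29, 0.299, 0.308]
-0.08 -0.011 scene6 bob 1.46 15.69 ptr x 1.95 slope 0.02 idx [0.275, 0.288, 0.297, 0.304]
-0.045 -0.0095 scene0 bob 0.54 16.86 ptr x 1.49 slope 0.174 idx [0.29, 0.295, 0.3, 0.308]
-0.045 -0.0095 scene5 bob 0.58 16.86 ptr x 1.53 slope 0.21 idx [0.286, 0.292, 0.3, 0.31]
-0.045 -0.0095 scene6 bob 0.62 16.84 ptr x 1.58 slope 0.198 idx [0.286, 0.292, 0.298, 0.305]
-0.045 -0.011 scene0 bob 0.99 15.75 ptr x 1.66 slope 0.085 idx [0.281, 0.288, 0.293, 0.298]
-0.045 -0.011 scene5 bob 1.03 15.75 ptr x 1.64 slope 0.089 idx [0.277, 0.286, 0.292, 0.299]
-0.045 -0.011 scene6 bob 1.06 15.72 ptr x 1.74 slope 0.104 idx [0.275, 0.285, 0.291, 0.296]
0.0 -0.0095 scene0 bob 0.11 16.88 ptr x 1.32 slope 0.288 idx [0.281, 0.284, 0.289, 0.299]
0.0 -0.0095 scene5 bob 0.15 16.88 ptr x 1.4 slope 0.34 idx [0.276, 0.28, 0.289, 0.3]
0.0 -0.0095 scene6 bob 0.19 16.85 ptr x 1.43 slope 0.321 idx [0.277, 0.281, 0.286, 0.294]
0.0 -0.011 scene0 bob 0.49 15.77 ptr x 1.35 slope 0.178 idx [0.279, 0.282, 0.284, 0.289]
0.0 -0.011 scene5 bob 0.53 15.77 ptr x 1.39 slope 0.206 idx [0.274, 0.278, 0.282, 0.29]
0.0 -0.011 scene6 bob 0.56 15.75 ptr x 1.44 slope 0.199 idx [0.274, 0.279, 0.282, 0.287]
```

Emit:
step_arm([
  [0,0.0,0.02,-0.03,0,0.01,5],
  [0.02,0.0,0.04,-0.07,0,0.01,5],
  [0.02,0.0,0.05,-0.1,0,0.01,5],
  [0.02,0.0,0.05,-0.1,0,0.01,5],
  [0.02,0.0,0.05,-0.1,0,0.01,5],
])

```text
clock: 17.75
eef_pos: [0.5504, 0.2606, 0.1961]
tcp_rot: [2.15, 1.985, -0.316]
contact_force: [0.4, 3.0, 5.0]
width: 0.0209
```

Emit:
step_arm([
  [0,0,0,0,0,0,5],
  [0,0,0,0,0,0,5],
  [0,0,0,0,0,0,5],
])

```text
clock: 18.05
eef_pos: [0.5503, 0.261, 0.1959]
tcp_rot: [2.149, 1.986, -0.316]
contact_force: [0.6, 0.1, 4.2]
width: 0.0216
```

```bash
python3 -c "
from h import *
press(.294)"
```

```text
lean y 0.2924 roll x 0.0021
t 18.05 pos [0.5503 0.261  0.1959] F [0.6 0.1 4.2] M [-0.03 -0.04  0.08] w 0.0216
delta [ 0.024 -0.019  0.032] [-0.077 -0.005  0.028]
```

```bash
python3 -c "
from ov import *
ov('top','pics/top13.png','pics/ov13.png',(150,185,185,250),0,0,a=.294,k=12)
a=cv2.imread('pics/top13.png')[150:185,185:250];cv2.imwrite('pics/ov13.png',np.vstack([cv2.resize(a,None,fx=12,fy=12,interpolation=2)[:280],cv2.imread('pics/ov13.png')[:280]]))
"
```

```text
(no output)
```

View pics/ov13.png

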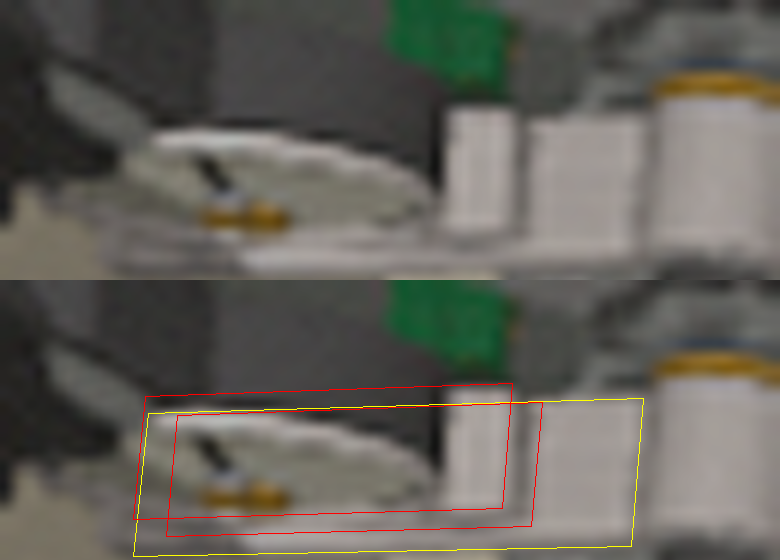

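Emit:
step_arm([
  [0,0,0,0,0,0.02,5],
  [0,0,0,0,0,0.04,5],
  [0,0,0,0,0,0.04,5],
  [0,0,0,0,0,0.04,5],
  [0,0,0,0,0,0.04,5],
])

```text
clock: 18.55
eef_pos: [0.5503, 0.2611, 0.1956]
tcp_rot: [2.149, 1.986, -0.315]
contact_force: [-2.1, 2.2, 7.8]
width: 0.0215
```

```bash
python3 -c "
from h import *
press(.294)
L=[];M=[]
for i in range(8):
    L.append(robot.grab_frame('scene')[:,:,::-1].astype(float));o=robot.get_obs();M.append(np.r_[o['contact_force'],o['wrist_torque']])
print(np.mean(M,0).round(2),np.std(M,0).round(2))
m=np.mean(L,0);np.save('m14.npy',m);cv2.imwrite('pics/scene14.png',m.astype(np.uint8))
cv2.imwrite('pics/s14.png',cv2.resize(np.clip(m[160:205,220:275]*1.3,0,255).astype(np.uint8),None,fx=13,fy=13,interpolation=2))
press(.294)
"
```

```text
lean y 0.2919 roll x 0.0024
t 18.55 pos [0.5503 0.2611 0.1956] F [-2.1  2.2  7.8] M [-0.23  0.2  -0.07] w 0.0215
delta [ 0.028 -0.024  0.034] [-0.088 -0.005  0.014]
[-0.36  1.31  7.28 -0.22  0.17 -0.05] [0.23 0.42 0.57 0.04 0.03 0.03]
lean y 0.2919 roll x 0.0024
t 18.95 pos [0.5504 0.2611 0.1956] F [-0.3  2.2  8. ] M [-0.18  0.21 -0.08] w 0.0212
delta [ 0.028 -0.024  0.033] [-0.086 -0.005  0.014]
```

View pics/s14.png

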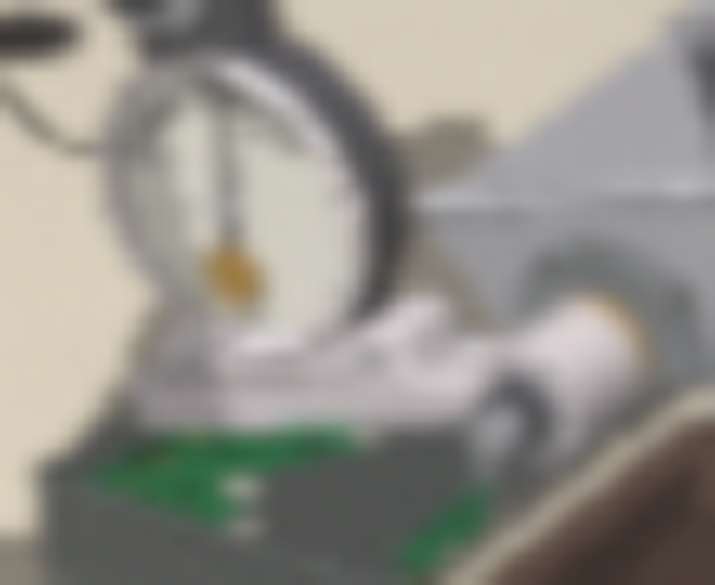

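Run:
```python
from idx import *
Rg,org=gp(); m=rect("scene",np.load("m14.npy").astype(np.float32),Rg,org)
m0=np.mean([rect("scene",cv2.imread(f"pics/{n}.png").astype(np.float32),*G(*V[n])) for n in("scene10","scene11","scene12")],0)
def nz(g): g=g[40:400,150:490];return np.clip((g-g.min())/(np.percentile(g,95)-g.min())*255,0,255).astype(np.uint8)
cv2.imwrite("pics/cmp.png",np.hstack([nz(m),nz(m0)]))
# pointer line in m
g=m.mean(2)
b=np.clip(m[:,:,2]-m[:,:,0]-45,0,None);b[:330]=0;b[:,:100]=0;b[:,440:]=0
ys,xs=np.mgrid[:640,:640];bx=(b*xs).sum()/b.sum();by=(b*ys).sum()/b.sum()
pts=[]
for r in range(8,25):
    y=c-r*k;row=g[y-4:y+4,260:460].mean(0);x0=int(320+np.tan(.29)*r*k*1.0)-15-260
    w=slice(x0-50,x0+50);rr=row[w];d=np.clip(np.percentile(rr,50)-rr,0,None);pts.append(((d*(np.arange(100)+260+x0-50)).sum()/d.sum(),y))
pts=np.array(pts);s=np.polyfit(pts[:,1],pts[:,0],1)
print("bob",(bx-c)/k,(by-c)/k,"pointer slope ang",-np.arctan(s[0]),"x at centre",(np.polyval(s,c)-c)/k,"x at r=30:",(np.polyval(s,c-30*k*np.cos(.29))-c)/k, "bob->tip", np.arctan2(pts[-1,0]-bx,by-pts[-1,1]))
```

```text
bob -6.582671387438069 17.432986496958577 pointer slope ang 0.38923257726350274 x at centre -2.494679911840592 x at r=30: 9.29626489971185 bob->tip 0.3275459410821675
```

View pics/cmp.png

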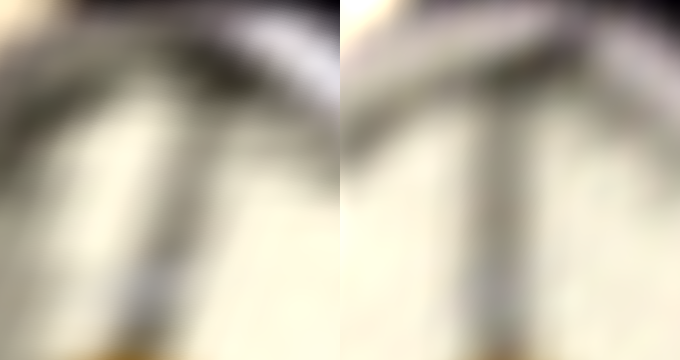

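```bash
python3 -c "
from h import *
press(.294)
print(robot.finish_job())"
```

```text
lean y 0.2919 roll x 0.0024
t 18.95 pos [0.5504 0.2611 0.1956] F [-0.3  2.2  8. ] M [-0.18  0.21 -0.08] w 0.0212
delta [ 0.028 -0.024  0.033] [-0.086 -0.005  0.014]
the job is handed in; nothing more can be done
None
```

The job is handed in at 18.95 s of the 54 s allowed. The gripper is still holding the gauge and keeping the setting arm pressed down.

- **Emptying:** I tipped the hopper by its handle to about 1.77 rad, held it there for half a second, then led it back upright and let go. The pictures afterwards showed the hopper empty and all four blocks in the tray.
- **Gauge on the arm:** I took the gauge by its tab and stood it on the setting arm with the dial facing the robot, then pressed the arm down with about 8 N. The foot looks flush in the pictures, and the wrist moment agrees with the force acting through the middle of the foot.
- **Pointer on the mark:** The tool's lean, and so the gauge's, is 0.292 rad. I read the index at 0.28 to 0.31 rad from the clearest pictures, with the gauge still on the bench. Readings from other views spread wider, about 0.23 to 0.31. In the last picture the pointer's tip runs into the mark, but the image cannot separate them to better than about 0.02 to 0.03 rad.

**Off-centre:** The gauge sits about 2 mm outward of the exact middle of the arm, still wholly on the flat. One gentle attempt to slide it back did not move it, so I left it.

The other things on the bench were not touched on purpose, and nothing looked disturbed in the pictures. I did not measure each one again at the end.

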